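# Demagnetise the pinions

### The job

Demagnetise the short steel pinions that stand on the surface plate: stand every one of them fully home in a well of the grey demagnetiser, and with all of them in, pull its locking bat outward, flip it over to the other side and let it spring in and lock there (on), leave it on for three seconds, then pull it and flip it back until it locks where it began (off). Only then move the pinions to the holes of the tan phenolic rack, each upright and fully home and let go, and leave the other things on the plate where they are.

Things in the scene. Friction and masses are not known exactly. Their poses are not given: they have to be found in the camera images.
- pinion0_center (a point): short steel pinion standing on the plate (None if absent; all alike, about 0.26 kg). From the bottom: journal 34 mm wide, 22 mm tall, chamfered foot; gear 44 mm wide, 8 mm thick; plain round stub 14 mm wide, 30 mm tall, to hold it by; 60 mm in all. The point is its centre, 30 mm above its underside, level with the gear's top face; z axis up to the stub
- pinion1_center (a point): short steel pinion standing on the plate (None if absent; all alike, about 0.26 kg). From the bottom: journal 34 mm wide, 22 mm tall, chamfered foot; gear 44 mm wide, 8 mm thick; plain round stub 14 mm wide, 30 mm tall, to hold it by; 60 mm in all. The point is its centre, 30 mm above its underside, level with the gear's top face; z axis up to the stub
- pinion2_center (a point): short steel pinion standing on the plate (None if absent; all alike, about 0.26 kg). From the bottom: journal 34 mm wide, 22 mm tall, chamfered foot; gear 44 mm wide, 8 mm thick; plain round stub 14 mm wide, 30 mm tall, to hold it by; 60 mm in all. The point is its centre, 30 mm above its underside, level with the gear's top face; z axis up to the stub
- pinion3_center (a point): short steel pinion standing on the plate (None if absent; all alike, about 0.26 kg). From the bottom: journal 34 mm wide, 22 mm tall, chamfered foot; gear 44 mm wide, 8 mm thick; plain round stub 14 mm wide, 30 mm tall, to hold it by; 60 mm in all. The point is its centre, 30 mm above its underside, level with the gear's top face; z axis up to the stub
- demag: demagnetiser, a fixed grey block 140 mm (its x) by 230 mm (y) by 50 mm high, four round wells in a square on one half, the locking bat on the other. Origin mid-underside, z up. It stands on the surface plate, whose top is at z = 0.05; a fixed vise 90 mm high with a long shaft in its jaws stands there too, near x = 0.68, y = 0.45
- well0 (a point): centre of the mouth of a well of the demagnetiser, level with its top: 37 mm wide, 32 mm deep, wells 62 mm apart. A pinion is home when its journal is in and the underside of its gear rests on the top (its centre then 8 mm above this point). Any pinion may go in any well
- well1 (a point): centre of the mouth of a well of the demagnetiser, level with its top: 37 mm wide, 32 mm deep, wells 62 mm apart. A pinion is home when its journal is in and the underside of its gear rests on the top (its centre then 8 mm above this point). Any pinion may go in any well
- well2 (a point): centre of the mouth of a well of the demagnetiser, level with its top: 37 mm wide, 32 mm deep, wells 62 mm apart. A pinion is home when its journal is in and the underside of its gear rests on the top (its centre then 8 mm above this point). Any pinion may go in any well
- well3 (a point): centre of the mouth of a well of the demagnetiser, level with its top: 37 mm wide, 32 mm deep, wells 62 mm apart. A pinion is home when its journal is in and the underside of its gear rests on the top (its centre then 8 mm above this point). Any pinion may go in any well
- bat_pivot (a point): fixed pivot of the locking bat, 5 mm below the demagnetiser's top; axes as the demagnetiser's; the bat swings about y. Two fixed cheek plates, 25 mm high above the pivot and 23 mm either way along x, flank the bat's root, their outer faces 13 mm to either side along y
- bat_handle (a point): point on the axis of the locking bat, a plain round steel handle 14 mm in diameter; when in, the handle runs from 33 to 75 mm from the pivot and this point is 56 mm from it. z axis along the bat, outward from the pivot; y axis along the pivot's axis
- bat_flip (a joint): swing of the bat in rad about the pivot's y axis: 0 = off, leaning 0.4 rad from the vertical towards the demagnetiser's -x; 0.8 = on, leaning 0.4 rad towards its +x. It turns with little friction, but while the bat is in, a lock pin stops it about 0.06 rad from either end
- bat_pull (a joint): how far the bat is pulled out along its axis, in m: 0 = in (locked), 0.010 = fully out. A spring pulls it in with 6 N (in) to 11 N (fully out); it passes the lock only while out by more than 0.007. Let go at either side it springs in and locks; let go midway it hangs unlocked
- rack: the tan phenolic rack, a fixed block 140 by 140 mm and 36 mm high with four round holes in a square. Origin at the middle of its underside, z up
- rack_hole0 (a point): centre of the mouth of a hole of the phenolic rack, level with its top: 37 mm wide, 30 mm deep, holes 62 mm apart. A pinion is home when the underside of its gear rests on the rack's top (its centre then 8 mm above this point). Any pinion may go in any hole
- rack_hole1 (a point): centre of the mouth of a hole of the phenolic rack, level with its top: 37 mm wide, 30 mm deep, holes 62 mm apart. A pinion is home when the underside of its gear rests on the rack's top (its centre then 8 mm above this point). Any pinion may go in any hole
- rack_hole2 (a point): centre of the mouth of a hole of the phenolic rack, level with its top: 37 mm wide, 30 mm deep, holes 62 mm apart. A pinion is home when the underside of its gear rests on the rack's top (its centre then 8 mm above this point). Any pinion may go in any hole
- rack_hole3 (a point): centre of the mouth of a hole of the phenolic rack, level with its top: 37 mm wide, 30 mm deep, holes 62 mm apart. A pinion is home when the underside of its gear rests on the rack's top (its centre then 8 mm above this point). Any pinion may go in any hole
- worm_wheel: bystander: a bronze worm wheel 80 mm in diameter, lying flat, 28 mm high at the hub; origin at the middle of its underside
- set_collar: bystander: a black set collar 36 mm in diameter, 14 mm high; origin at the middle of its underside
- dial_indicator: bystander: a chrome dial indicator 56 mm in diameter and 22 mm high, lying face up, with a 60 mm stem to its -y; origin at the middle of its underside
- spacer: bystander: a tan phenolic spacer ring 44 mm in diameter, 20 mm high; origin at the middle of its underside
- gauge_case: bystander: a dark wooden gauge case 70 by 130 by 30 mm; origin at the middle of its underside
- hex_driver: bystander: a screwdriver 160 mm long, lying
Mind the look-alikes: they are no part of the job. What is shaped like the part that bears pinion3_center but green or white is not meant.

How it is judged:
On the way, in this order (a step that is already met when the one before it is completed fails the run):
1. every pinion is home in a well of the demagnetiser, with the bat locked off ((horizontal distance between pinion0_center and well0 below 0.005 m or horizontal distance between pinion0_center and well1 below 0.005 m or horizontal distance between pinion0_center and well2 below 0.005 m or horizontal distance between pinion0_center and well3 below 0.005 m) and z of pinion0_center in the frame of demag between 0.053 and 0.0615 m and angle between each of pinion0_center, pinion1_center, pinion2_center, pinion3_center's own z axis and vertical below 0.1 rad and (horizontal distance between pinion1_center and well0 below 0.005 m or horizontal distance between pinion1_center and well1 below 0.005 m or horizontal distance between pinion1_center and well2 below 0.005 m or horizontal distance between pinion1_center and well3 below 0.005 m) and z of pinion1_center in the frame of demag between 0.053 and 0.0615 m and (horizontal distance between pinion2_center and well0 below 0.005 m or horizontal distance between pinion2_center and well1 below 0.005 m or horizontal distance between pinion2_center and well2 below 0.005 m or horizontal distance between pinion2_center and well3 below 0.005 m) and z of pinion2_center in the frame of demag between 0.053 and 0.0615 m and (horizontal distance between pinion3_center and well0 below 0.005 m or horizontal distance between pinion3_center and well1 below 0.005 m or horizontal distance between pinion3_center and well2 below 0.005 m or horizontal distance between pinion3_center and well3 below 0.005 m) and z of pinion3_center in the frame of demag between 0.053 and 0.0615 m and value of joint bat_flip below 0.12 rad and value of joint bat_pull below 0.0025 m), for 0.2 s.
2. with every pinion in its well, the bat is locked on, for 2.5 seconds ((horizontal distance between pinion0_center and well0 below 0.005 m or horizontal distance between pinion0_center and well1 below 0.005 m or horizontal distance between pinion0_center and well2 below 0.005 m or horizontal distance between pinion0_center and well3 below 0.005 m) and z of pinion0_center in the frame of demag between 0.053 and 0.0615 m and angle between each of pinion0_center, pinion1_center, pinion2_center, pinion3_center's own z axis and vertical below 0.1 rad and (horizontal distance between pinion1_center and well0 below 0.005 m or horizontal distance between pinion1_center and well1 below 0.005 m or horizontal distance between pinion1_center and well2 below 0.005 m or horizontal distance between pinion1_center and well3 below 0.005 m) and z of pinion1_center in the frame of demag between 0.053 and 0.0615 m and (horizontal distance between pinion2_center and well0 below 0.005 m or horizontal distance between pinion2_center and well1 below 0.005 m or horizontal distance between pinion2_center and well2 below 0.005 m or horizontal distance between pinion2_center and well3 below 0.005 m) and z of pinion2_center in the frame of demag between 0.053 and 0.0615 m and (horizontal distance between pinion3_center and well0 below 0.005 m or horizontal distance between pinion3_center and well1 below 0.005 m or horizontal distance between pinion3_center and well2 below 0.005 m or horizontal distance between pinion3_center and well3 below 0.005 m) and z of pinion3_center in the frame of demag between 0.053 and 0.0615 m and value of joint bat_flip above 0.68 rad and value of joint bat_pull below 0.0025 m), for 2.5 s.
3. with every pinion still in its well, the bat is locked off again (all of step 1), for 0.3 s.
At the end, for the whole second after the job is handed in: every pinion that is present stands in a hole of the phenolic rack, within 5 mm of its axis, seated (its gear within about 3 mm of the rack's top) and within 0.1 rad of upright, at rest; the bat is back at off (below 0.12 rad) and locked in (pulled less than 2.5 mm) ((horizontal distance between pinion0_center and rack_hole0 below 0.005 m or horizontal distance between pinion0_center and rack_hole1 below 0.005 m or horizontal distance between pinion0_center and rack_hole2 below 0.005 m or horizontal distance between pinion0_center and rack_hole3 below 0.005 m) and z of pinion0_center in the frame of rack between 0.039 and 0.0475 m and angle between each of pinion0_center, pinion1_center, pinion2_center, pinion3_center's own z axis and vertical below 0.1 rad and (horizontal distance between pinion1_center and rack_hole0 below 0.005 m or horizontal distance between pinion1_center and rack_hole1 below 0.005 m or horizontal distance between pinion1_center and rack_hole2 below 0.005 m or horizontal distance between pinion1_center and rack_hole3 below 0.005 m) and z of pinion1_center in the frame of rack between 0.039 and 0.0475 m and (horizontal distance between pinion2_center and rack_hole0 below 0.005 m or horizontal distance between pinion2_center and rack_hole1 below 0.005 m or horizontal distance between pinion2_center and rack_hole2 below 0.005 m or horizontal distance between pinion2_center and rack_hole3 below 0.005 m) and z of pinion2_center in the frame of rack between 0.039 and 0.0475 m and (horizontal distance between pinion3_center and rack_hole0 below 0.005 m or horizontal distance between pinion3_center and rack_hole1 below 0.005 m or horizontal distance between pinion3_center and rack_hole2 below 0.005 m or horizontal distance between pinion3_center and rack_hole3 below 0.005 m) and z of pinion3_center in the frame of rack between 0.039 and 0.0475 m and value of joint bat_flip below 0.12 rad and value of joint bat_pull below 0.0025 m and linear speed of each of pinion0, pinion1, pinion2, pinion3 below 0.02 m/s); the robot touches nothing.
It fails at once if a bystander on the plate is moved by more than 40 mm (distance of any of worm_wheel, set_collar, dial_indicator, spacer, gauge_case, hex_driver from where it was at the start of the episode above 0.04 m).
Of pinion0, pinion1, pinion2, pinion3 only 3 to 4 are there at a start; the rules pass over those that are not, and their reading is None.
At some moment in a run one of pinion0, pinion1, pinion2, pinion3 may be knocked a few centimetres aside while the robot is not near it.
It also fails if it takes over 210 s, if anything falls off the work surface, if the arm or the gripper's body presses on something with over 40 N, if the wrist force passes 120 N, or if a joint passes its speed limit or range.

### The arm

A 7-joint arm with a two-finger parallel gripper is mounted at the origin on the work surface. World frame = base frame: x ahead of the robot, y to its left, z up, the work surface at z = 0. Lengths are in m, angles in rad, forces in N, time in s.
With the tool pointing down it reaches from about 0.4 to 0.85 m from the base axis. Payload 10.4 kg.
Tool frame: the origin (TCP) lies where the fingers leave the gripper's body, on its centre line; the fingertips stand 73 mm ahead of it and the grasp point (between the pads) lies 54 mm ahead of it; z points along the fingers, y is the line along which they close (so a half turn about z gives the same grasp; the last joint's range is limited). The gripper opens to 85 mm and grips with 20 to 120 N. Pads are 22 mm wide; open, the fingers measure 114 mm over their backs; the gripper's body (76 mm by 85 mm) begins 54 mm behind the grasp point. The pads swing forward as they close: fully open they stand 13 mm farther back than shut.
Start: joints at [1.319, 0.332, -0.065, 1.46, 0.022, 1.35, -0.088], TCP at [0.142, -0.609, 0.304] pointing down, gripper open.
Joint ranges: [-2.6, 2.6], [-0.5, 2.12], [-1.47, 1.34], [0.16, 2.42], [-1.27, 4.41], [0.06, 2.06], [-2.6, 2.6]. Speed limits (rad/s): [2.22, 2.22, 2.79, 2.79, 3.14, 3.14, 3.14].

### API

Orientations are given as a unit quaternion [x, y, z, w].
In Python, from workcell import manip, camera gives the robot as it stands. The module is installed in compiled form; this text tells all that it offers.
- The arm moves only by the shell command python3 -m creep 'ROWS' [OPENING] [FORCE]. ROWS is JSON, a list of rows, each a list of 2 entries, a list of its own where there are three numbers: the shift along the tool's x, y, z in mm, then the turn about the tool's z in rad. In form: [[[tx, ty, tz], twist], ...]. A call has 1 to 5 rows; each row is the pose to reach, as a shift and turn from the pose commanded when the call began, along the tool's axes at that moment; what a row does not reach only later rows make up. A row lasts 1/12 s, in which the tool goes at most 41.7 mm and 7.16 degrees, less where a joint would pass 70% of its speed; a pose out of reach is approached as far as the arm can. A call with a gripper value outside its range is refused whole. OPENING is the opening, from 0 (shut) to 1 (fully open), set as the call begins (- or left out, the last holds). The fingers move at their own pace and stop on an object; FORCE is the grip in N (left out, the last holds). Time passes only in rows, so rows that repeat a pose let the fingers close. It gives the time, the measured TCP pose, the force, the opening and the grip force at its end, in the units of the state.
- manip.get_obs(): the state, without advancing time (a new reading comes with each control period).
- camera(name): name is "scene" or "side" or "wrist"; returns a dict with "pixels" (400x640x3 uint8, red, green, blue), "z_map" (400x640 float32, m along the optical axis (not along the pixel's ray), 0 where there is no reading), "fx", "fy", "cx", "cy" (pixels), "distortion" ([k1, k2, p1, p2, k3] as OpenCV has them; the pictures are not rectified), "extrinsics" (4x4, takes a point from world to camera coordinates). Camera axes: x right, y down, z forward; pixel columns grow to the right and rows downward; lengths in m; the calibration is good to about 2 mm. A picture is of the moment at which its call begins.
- manip.hand_in(): hands the job in; it is judged then, once.
The state is a dict: "clock": time; "joint_pos": joint angles; "joint_velocities": joint speeds; "tau": joint torques, N m; "position": TCP position; "ee_rot": TCP orientation; "ft_force": force on the tool from outside, world axes, zero at the start; "torque": the same for the moment, N m; "grip_width": opening from 0.0 (shut) to 1.0 (fully open); "grasp_force": force on a finger pad.
Only numpy, scipy, OpenCV 4.12 (cv2) and the standard library are available. Lean on these libraries where they do the work, as an engineer would, in place of code of your own. Each camera call takes 0.05 s, during which the arm holds its last target. There are 200 camera calls.

## Working session

There is one attempt and no reset: what is moved stays moved. The work goes in short steps, Python scripts to look and compute and a shell command to move; the robot and the scene stay as the last step left them, time stands still between calls to the robot, and variables do not carry over. Pictures are saved under pics/ and viewed, at most 14 in all, crops included, and the job is handed in when it is done.

```bash
mkdir -p pics
cat > h.py <<'E'
import numpy as np, cv2
from workcell import manip, camera
from scipy.spatial.transform import Rotation as R
def world(c, uv, z=None):
    """pixels -> world points, at plane z or by depth"""
    uv=np.atleast_2d(np.array(uv,float)); K=np.array([[c['fx'],0,c['cx']],[0,c['fy'],c['cy']],[0,0,1.]])
    n=cv2.undistortPoints(uv[:,None],K,np.array(c['distortion'],float))[:,0]
    E=np.array(c['extrinsics']); Rm=E[:3,:3]; o=-Rm.T@E[:3,3]
    d=np.c_[n,np.ones(len(n))]@Rm
    if z is None:
        s=np.array([c['z_map'][int(v),int(u)] for u,v in uv])
    else: s=(z-o[2])/d[:,2]
    return o+d*s[:,None]
def cloud(c):
    v,u=np.mgrid[:400,:640]
    P=world(c,np.c_[u.ravel(),v.ravel()]).reshape(400,640,3); P[c['z_map']==0]=np.nan
    return P
def save(c,name): cv2.imwrite('pics/'+name,c['pixels'][:,:,::-1])
E
python3 - <<'E'
from h import *
o=manip.get_obs(); print(o)
for n in('scene','side','wrist'):
    c=camera(n); save(c,n+'0.png'); np.save(n+'0.npy',c,allow_pickle=True)
    E=c['extrinsics']; print(n,-E[:3,:3].T@E[:3,3], c['fx'])
E
```

```text
{'clock': 0.0, 'joint_pos': array([ 1.31941729,  0.33289373, -0.06469459,  1.46095742,  0.02159477,
        1.34990732, -0.08849688]), 'joint_velocities': array([-1.50229754e-03,  5.66769758e-04, -6.63161941e-05, -6.25573600e-04,
        1.02018550e-03,  5.22020142e-04, -8.27577279e-04]), 'tau': array([ 6.52849958e-04, -6.25444365e+01,  4.94267140e-02, -3.91604269e+01,
        1.62581610e-02,  9.91459878e-03, -5.28845192e-05]), 'position': array([ 0.14167656, -0.60844323,  0.30309451]), 'ee_rot': array([ 9.93463343e-01,  1.14149223e-01, -1.16356140e-04, -7.26004927e-04]), 'ft_force': array([ 0.02744173, -0.37294996, -0.99721772]), 'torque': array([-0.04441497,  0.02021227,  0.01327265]), 'grasp_force': 0.0, 'grip_width': 1.0017490314041508}
scene [ 0.95393257 -0.79607652  0.99280227] 407.5674385901874
side [ 0.23332927 -0.61397062  0.74878034] 365.3104153544975
wrist [ 0.21595835 -0.59246245  0.37328031] 309.92239924330767
```

View pics/scene0.png

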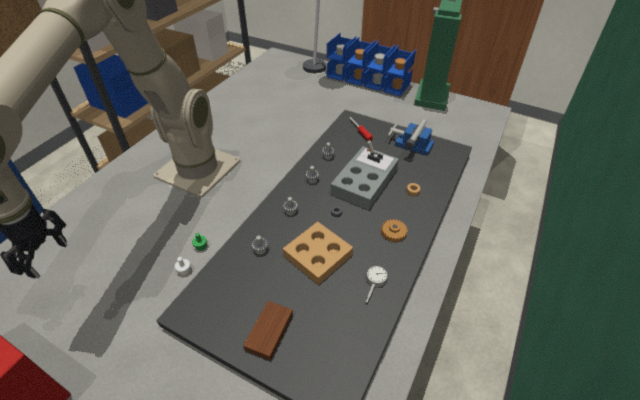

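View pics/side0.png

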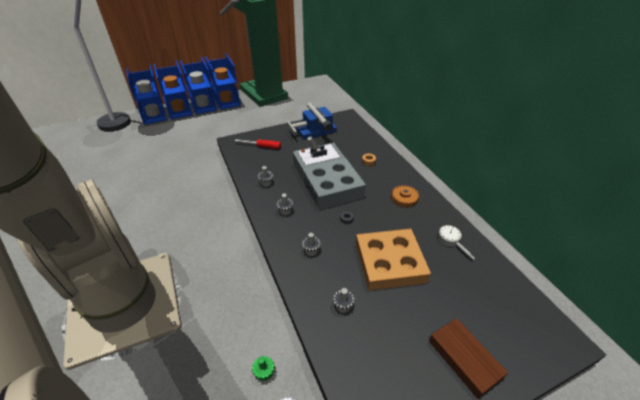

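Candidates: four steel pinions on the plate at scene (328,150), (312,174), (290,205), (260,244). The look-alikes are green at (200,241) and white at (183,265), both off the plate, so not meant. The demagnetiser is at (365,175) with its bat at (375,152), and the rack is at (318,250).

```bash
cat > meas.py <<'E'
from h import *
import sys
def load(n): return np.load(n+'0.npy',allow_pickle=True).item()
if __name__=='__main__':
  for n in('scene','side'):
    c=load(n); P=cloud(c); x,y,z=np.moveaxis(P,2,0); print(n)
    im=c['pixels'].astype(int); sat=im.max(2)-im.min(2)
    # pinions: gear-top/stub points above plate
    m=((z>0.073)&(z<0.12)&(sat<30)&(x>0.2)&(x<0.62)&(y>-0.7)&(y<0.5)).astype(np.uint8)
    k,l,st,ce=cv2.connectedComponentsWithStats(m)
    for i in range(1,k):
        if 25<st[i,4]:
            q=P[l==i]; s=q[q[:,2]>0.095]; print('comp',st[i,4],ce[i].round(),np.nanmedian(q,0).round(3),q.max(0).round(3),q.min(0).round(3), s.mean(0).round(4) if len(s) else '')
    for nm,zt,col in(('rack',0.086,sat>60),('demag',0.10,sat<30)):
        mm=((abs(z-zt)<0.006)&col&(x>0.35)&(x<0.8)&(y>-.6)&(y<0.5)).astype(np.uint8)
        k,l,st,ce=cv2.connectedComponentsWithStats(mm); i=1+st[1:,4].argmax()
        cn,hi=cv2.findContours((l==i).astype(np.uint8),cv2.RETR_CCOMP,cv2.CHAIN_APPROX_NONE)
        print(nm,st[i])
        for j,a in enumerate(cn):
            if len(a)>8:
                w=world(c,a[:,0].astype(float),zt)[:,:2].astype(np.float32)
                if hi[0][j][3]<0: print(' outer',cv2.minAreaRect(w))
                else: print(' hole',cv2.minEnclosingCircle(w))
E
python3 meas.py
```

```text
scene
comp 58 [394. 130.] [0.594 0.444 0.093] [0.619 0.485 0.099] [0.583 0.41  0.083] [0.5998 0.4417 0.0963]
comp 102 [328. 149.] [0.428 0.231 0.081] [0.445 0.258 0.115] [0.403 0.212 0.073] [0.4254 0.233  0.105 ]
comp 1335 [356. 173.] [0.575 0.147 0.1  ] [0.62  0.296 0.12 ] [0.524 0.057 0.073] [0.5743 0.1652 0.101 ]
comp 115 [312. 173.] [0.44  0.092 0.081] [0.458 0.118 0.113] [0.416 0.071 0.073] [0.4375 0.0944 0.1065]
comp 143 [290. 205.] [ 0.451 -0.068  0.08 ] [ 0.469 -0.042  0.112] [ 0.425 -0.086  0.073] [ 0.4494 -0.0655  0.1049]
comp 173 [259. 244.] [ 0.454 -0.24   0.08 ] [ 0.472 -0.216  0.111] [ 0.429 -0.259  0.073] [ 0.4519 -0.2387  0.1056]
rack [ 283  222   70   56 1627]
 outer ((0.6077916622161865, -0.1766914427280426), (0.1424695998430252, 0.14180976152420044), 74.15365600585938)
 hole ((0.6289782524108887, -0.21490508317947388), 0.020498434081673622)
 hole ((0.5702556371688843, -0.19985799491405487), 0.021957695484161377)
 hole ((0.6453304290771484, -0.15547111630439758), 0.0208374485373497)
 hole ((0.5862666368484497, -0.13721482455730438), 0.021438034251332283)
demag [ 331
[... 1332 characters left out ...]
73, -0.19904576241970062), 0.022810418158769608)
 hole ((0.6252211928367615, -0.21522662043571472), 0.020498277619481087)
 hole ((0.5825263261795044, -0.13924378156661987), 0.020758451893925667)
 hole ((0.6424553394317627, -0.1567266881465912), 0.020156843587756157)
demag [ 293  143   73   55 1912]
 outer ((0.5963142514228821, 0.17003338038921356), (0.23505564033985138, 0.14214035868644714), 87.61601257324219)
 hole ((0.5640202760696411, 0.09583639353513718), 0.02167567051947117)
 hole ((0.6242985725402832, 0.09348519146442413), 0.020694172009825706)
 hole ((0.5655843019485474, 0.15710212290287018), 0.020823068916797638)
 hole ((0.6260047554969788, 0.15545238554477692), 0.020802166312932968)
```

Run:
```python
from h import *
a=[]
for n,(u,v,w,h) in (('scene',(230,120,190,170)),('side',(240,120,150,200))):
    c=np.load(n+'0.npy',allow_pickle=True).item(); a.append(cv2.resize(c['pixels'][v:v+h,u:u+w,::-1],(380,500 if n=='side' else 340)))
b=np.zeros((500,760,3),np.uint8); b[:340,:380]=a[0]; b[:,380:]=a[1]; cv2.imwrite('pics/crop0.png',b)
```

```text
(no output)
```

View pics/crop0.png

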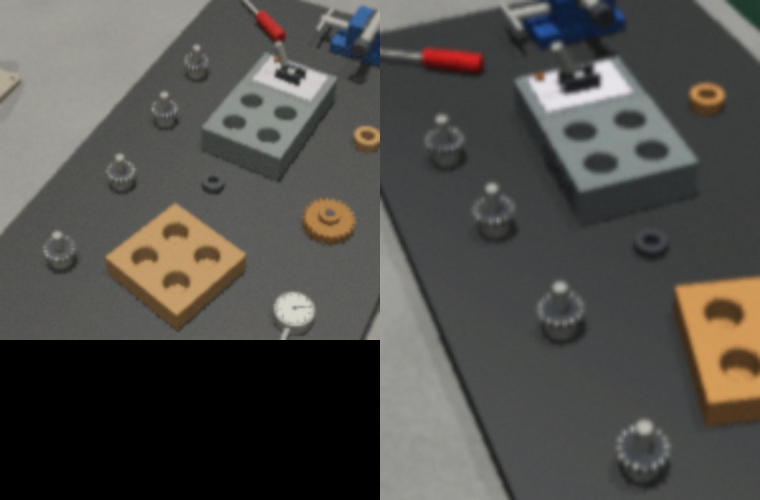

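The crop confirms four plain steel pinions. The bat leans toward the robot (-x, off). I'll move over the pinion nearest the robot's start, first aligning the tool with the world axes.

```bash
python3 -m creep '[[[0,0,0],0.115],[[0,0,0],0.229],[[0,0,0],0.229]]' 0.5 40 
python3 -m creep '[[[26,-31,0],0],[[52,-62,0],0],[[78,-93,0],0],[[104,-124,0],0],[[128,-154,0],0]]'
python3 -m creep '[[[26,-31,0],0],[[52,-62,0],0],[[78,-93,0],0],[[104,-124,0],0],[[128,-154,0],0]]'
python3 -m creep '[[[26,-31,20],0],[[52,-62,40],0],[[52,-62,60],0],[[52,-62,60],0],[[52,-62,60],0]]'
python3 - <<'E'
from h import *
o=manip.get_obs(); print(o['position'],o['ee_rot'],o['ft_force'],o['grip_width'])
c=camera('wrist'); save(c,'w1.png'); E=c['extrinsics']; print(-E[:3,:3].T@E[:3,3],E[:3,:3])
E
```

```text
clock: 0.4
position: [0.1417, -0.6086, 0.3036]
ee_rot: [1.0, -0.003, -0.0, -0.0]
ft_force: [0.3, -0.4, -0.1]
grip_width: 0.605
grasp_force: 0.0
clock: 0.82
position: [0.271, -0.4528, 0.3039]
ee_rot: [1.0, 0.002, -0.0, 0.0]
ft_force: [0.5, -0.4, -0.2]
grip_width: 0.5
grasp_force: 0.0
clock: 1.23
position: [0.3989, -0.2987, 0.3041]
ee_rot: [1.0, 0.002, 0.0, 0.0]
ft_force: [1.0, -1.5, -0.3]
grip_width: 0.504
grasp_force: 0.0
clock: 1.65
position: [0.4494, -0.2384, 0.2431]
ee_rot: [1.0, 0.002, -0.001, -0.0]
ft_force: [-0.2, -0.1, 0.4]
grip_width: 0.503
grasp_force: 0.0
[ 0.44940326 -0.2384421   0.24312969] [ 9.99997473e-01  1.90918541e-03 -1.08586692e-03 -4.78844955e-04] [-0.23398759 -0.14651535  0.39434219] 0.5028670058864012
[ 0.52572743 -0.23919242  0.31306475] [[ 4.24148849e-03 -9.99990760e-01 -6.99570766e-04]
 [-9.55076913e-01 -4.25828910e-03  2.96327448e-01]
 [-2.96327689e-01 -5.88725573e-04 -9.55086150e-01]]
```

View pics/w1.png

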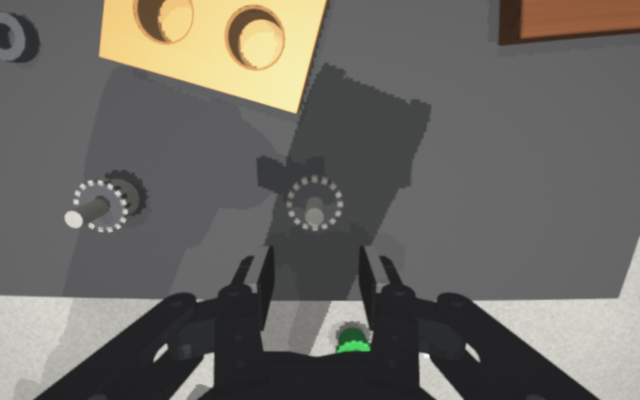

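The wrist view shows the pinion's stub top at (314,215), between the fingers, with the next pinion at (75,218) and a rack edge at the top. I'll compute its offset from the TCP.

```bash
cat > near.py <<'E'
from h import *
import sys
def near(x0,y0,zt,name='wrist',r=0.035):
    """stub axis from top-disc depth points near (x0,y0); zt = stub top height"""
    c=camera(name); P=cloud(c)
    m=(abs(P[:,:,2]-zt)<0.004)&(np.hypot(P[:,:,0]-x0,P[:,:,1]-y0)<r)
    g=(abs(P[:,:,2]-(zt-.030))<0.004)&(np.hypot(P[:,:,0]-x0,P[:,:,1]-y0)<r)
    top=P[m]; gc=cv2.minEnclosingCircle(P[g][:,:2].astype(np.float32)) if g.sum()>5 else None
    return top,gc,c
if __name__=='__main__':
    x,y,zt=map(float,sys.argv[1:4]); t,g,c=near(x,y,zt,*sys.argv[4:5])
    p=manip.get_obs()['position']
    if len(t): cc,rr=cv2.minEnclosingCircle(t[:,:2].astype(np.float32)); print('top',len(t),np.round(cc,4),round(rr,4),'mean',t.mean(0).round(4),'d mm',((t.mean(0)-p)*1e3).round(1))
    print('gear',g)
E
python3 near.py 0.45 -0.239 0.11
```

```text
top 296 [ 0.4522 -0.2377] 0.0068 mean [ 0.4529 -0.2379  0.1097] d mm [   3.3    2.2 -135.2]
gear ((0.452178955078125, -0.2379453182220459), 0.0224029291421175)
```

```bash
python3 -m creep '[[[3,-1,30],0],[[3,-1,60],0],[[3,-1,78],0],[[3,-1,86],0],[[3,-1,86],0]]' 0.5 60
python3 -m creep '[[[0,0,0],0],[[0,0,0],0],[[0,0,0],0],[[0,0,0],0],[[0,0,0],0]]' 0 60
python3 -m creep '[[[0,0,-15],0],[[0,0,-50],0],[[0,0,-90],0],[[0,0,-125],0],[[0,0,-125],0]]'
```

```text
clock: 2.17
position: [0.4521, -0.2387, 0.1574]
ee_rot: [1.0, -0.001, -0.001, -0.0]
ft_force: [-0.2, -0.1, 0.1]
grip_width: 0.5
grasp_force: 0.0
clock: 2.58
position: [0.4537, -0.2383, 0.1596]
ee_rot: [1.0, -0.0, 0.001, 0.001]
ft_force: [-0.7, 1.2, 7.9]
grip_width: 0.139
grasp_force: 58.5
clock: 3.0
position: [0.4551, -0.2385, 0.2904]
ee_rot: [1.0, -0.0, 0.005, 0.003]
ft_force: [1.4, -0.6, -2.5]
grip_width: 0.139
grasp_force: 59.3
```

```bash
python3 -m creep '[[[8,-38,0],0],[[16,-76,0],0],[[24,-114,0],0],[[32,-152,0],0],[[40,-190,0],0]]'
python3 -m creep '[[[8,-38,0],0],[[16,-76,0],0],[[24,-114,0],0],[[40,-140,0],0],[[40,-140,0],0]]'
cat > wells.py <<'E'
from h import *
import sys
# circles (mouth rims) on the plane z=zt from the wrist view
zt=float(sys.argv[1]); x0,x1,y0,y1=map(float,sys.argv[2:6])
c=camera(sys.argv[7] if len(sys.argv)>7 else 'wrist'); save(c,sys.argv[6]); P=cloud(c); z=P[:,:,2]
m=(z<zt-0.006).astype(np.uint8)
W=world(c,np.stack(np.meshgrid(np.arange(640),np.arange(400)),-1).reshape(-1,2),zt).reshape(400,640,3)
m[(W[:,:,0]<x0)|(W[:,:,0]>x1)|(W[:,:,1]<y0)|(W[:,:,1]>y1)]=0
for a in cv2.findContours(m,cv2.RETR_EXTERNAL,cv2.CHAIN_APPROX_NONE)[0]:
    if len(a)>30:
        w=world(c,a[:,0].astype(float),zt)[:,:2].astype(np.float32)
        print(a[:,0].mean(0).round(),np.round(cv2.minEnclosingCircle(w)[0],4),round(cv2.minEnclosingCircle(w)[1],4),'ell',np.round(cv2.fitEllipse(w)[0],4),np.round(cv2.fitEllipse(w)[1],4))
t=P[(abs(z-zt)<0.003)]; print('z',np.median(t[:,2]))
o=manip.get_obs(); print(o['position'],o['ee_rot'])
E
python3 wells.py 0.10 0.54 0.655 0.065 0.19 w2.png
```

```text
clock: 3.42
position: [0.4926, -0.046, 0.2827]
ee_rot: [1.0, -0.0, -0.0, 0.0]
ft_force: [1.3, 0.0, -3.2]
grip_width: 0.136
grasp_force: 59.1
clock: 3.83
position: [0.5334, 0.0989, 0.2827]
ee_rot: [1.0, 0.004, 0.0, -0.002]
ft_force: [-0.3, -0.5, -3.0]
grip_width: 0.141
grasp_force: 59.5
[315. 161.] [0.5668 0.0995] 0.0181 ell [0.5664 0.0996] [0.0341 0.0351]
[240. 158.] [0.5687 0.1607] 0.018 ell [0.5688 0.1608] [0.0344 0.035 ]
[319.  83.] [0.6271 0.0972] 0.0182 ell [0.6269 0.0973] [0.0351 0.0354]
[239.  79.] [0.6296 0.1583] 0.0179 ell [0.6297 0.1582] [0.0343 0.0352]
z 0.10024222540282265
[0.53292607 0.09572163 0.28241165] [ 9.99996012e-01  2.67163109e-03 -2.70416606e-04 -8.74390414e-04]
```

View pics/w2.png

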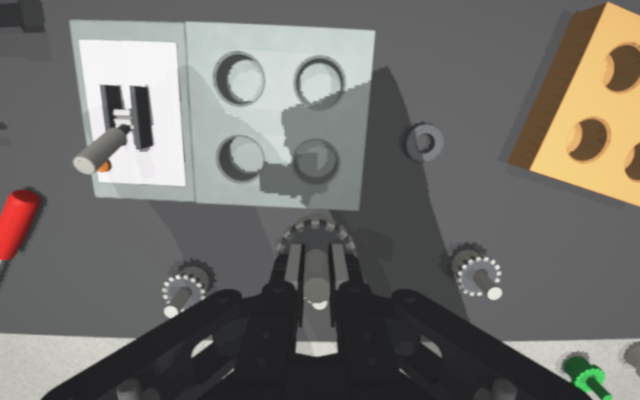

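Wells at (240,158), (315,161), (239,79), (319,83); bat handle at (100,155), leaning toward the robot. I'll settle, then remeasure the wells and the held gear relative to the TCP.

```bash
python3 -m creep '[[[0,0,0],0],[[0,0,0],0],[[0,0,0],0],[[0,0,0],0]]'
cat > held.py <<'E'
from h import *
# held gear rim: pts near gear top plane (TCP z - 0.077..), relative to TCP
o=manip.get_obs(); c=camera('wrist'); P=cloud(c); p=o['position']
d=P-p; 
m=(d[:,:,2]<-0.068)&(d[:,:,2]>-0.092)&(np.hypot(d[:,:,0],d[:,:,1])<0.035)
q=d[m]; h,e=np.histogram(q[:,2],24,(-.092,-.068)); print(len(q),h)
f=q[q[:,0]>0.008]   # visible front arc -> circle of 22 mm
from scipy.optimize import least_squares
zt=e[h.argmax()]
f=q[abs(q[:,2]-zt)<0.003]
x,y=f[:,0],f[:,1]; b=np.round(np.arctan2(y,x)*12); ou=np.array([f[b==k][np.hypot(x,y)[b==k].argmax()] for k in np.unique(b) if abs(k)<16])
s=least_squares(lambda a:np.hypot(ou[:,0]-a[0],ou[:,1]-a[1])-.0218,[0,0],loss='soft_l1',f_scale=.0005)
print('held gear centre rel TCP mm',(s.x*1e3).round(1),'rms',np.std(s.fun)*1e3,'n',len(ou),'ztop',zt.round(4)); print(p,o['ft_force'])
E
python3 wells.py 0.10 0.54 0.655 0.065 0.19 w3.png; python3 held.py
```

```text
clock: 4.22
position: [0.5328, 0.091, 0.2829]
ee_rot: [1.0, -0.001, 0.0, 0.0]
ft_force: [0.5, -0.4, -3.0]
grip_width: 0.136
grasp_force: 59.5
[304. 161.] [0.5669 0.0995] 0.018 ell [0.5665 0.0995] [0.0341 0.0352]
[230. 158.] [0.5684 0.1608] 0.0182 ell [0.5686 0.1606] [0.0342 0.0355]
[307.  82.] [0.6271 0.0969] 0.0183 ell [0.627 0.097] [0.0352 0.0356]
[227.  79.] [0.6297 0.1578] 0.0182 ell [0.6298 0.1581] [0.0341 0.0353]
z 0.10023802058398545
[0.53283547 0.09123802 0.28296374] [ 9.99999602e-01 -8.41490144e-04  9.12549394e-05  2.80783106e-04]
2149 [  0   0   0   3  22  55  48  51  59  47  72 433 907 232  20  20  18  25
  18  21  23  19  25  31]
held gear centre rel TCP mm [-1.8 -0.8] rms 0.734228239818248 n 31 ztop -0.08
[0.53283547 0.09123802 0.28296374] [-0.42683793  0.20206854 -2.95381928]
```

```bash
python3 -m creep '[[[32,-2,0],0],[[64,-4,0],0],[[96,-6,15],0],[[96,-6,40],0],[[96,-6,58],0]]'
python3 -m creep '[[[0,0,0],0],[[0,0,0],0],[[0,0,0],0],[[0,0,0],0]]'
python3 held.py | tail -2
python3 -m creep '[[[0,0,5],0],[[0,0,10],0],[[0,0,15],0],[[0,0,20],0],[[0,0,20],0]]'
```

```text
clock: 4.73
position: [0.6298, 0.0976, 0.2225]
ee_rot: [1.0, -0.001, -0.001, -0.0]
ft_force: [-1.6, 0.7, -2.6]
grip_width: 0.136
grasp_force: 59.5
clock: 5.07
position: [0.6294, 0.0982, 0.2269]
ee_rot: [1.0, -0.0, 0.001, -0.0]
ft_force: [0.1, 0.2, -3.5]
grip_width: 0.137
grasp_force: 59.5
held gear centre rel TCP mm [-1.6 -0.8] rms 0.7305963258697374 n 31 ztop -0.08
[0.62941806 0.09821277 0.22691615] [ 0.07955219  0.21454226 -3.54486838]
clock: 5.53
position: [0.6284, 0.0979, 0.2034]
ee_rot: [1.0, -0.0, -0.001, 0.0]
ft_force: [-0.2, -0.1, -3.7]
grip_width: 0.137
grasp_force: 59.5
```

```bash
python3 -m creep '[[[0,0,4],0],[[0,0,8],0],[[0,0,12],0],[[0,0,16],0],[[0,0,16],0]]'
python3 -m creep '[[[0,0,0],0],[[0,0,0],0]]'
```

```text
clock: 5.95
position: [0.6288, 0.0983, 0.1882]
ee_rot: [1.0, -0.0, -0.0, 0.0]
ft_force: [-0.9, 0.4, -3.9]
grip_width: 0.138
grasp_force: 59.4
clock: 6.12
position: [0.6289, 0.0981, 0.189]
ee_rot: [1.0, -0.0, 0.0, 0.0]
ft_force: [-0.0, -0.5, -3.3]
grip_width: 0.139
grasp_force: 59.4
```

```bash
python3 -m creep '[[[0,0,2],0],[[0,0,2],0],[[0,0,2],0]]'
python3 -m creep '[[[0,0,2],0],[[0,0,2],0],[[0,0,2],0],[[0,0,2],0]]' 0.5
python3 -m creep '[[[0,0,-25],0],[[0,0,-60],0],[[0,0,-95],0],[[-18,16,-95],0],[[-45,41,-95],0]]'
python3 near.py 0.627 0.097 0.138
python3 -m creep '[[[-28,25,0],0],[[-56,50,0],0],[[-84,75,0],0],[[-112,100,0],0],[[-138,124,0],0]]'
python3 -m creep '[[[0,0,20],0],[[0,0,40],0],[[0,0,40],0],[[0,0,40],0],[[0,0,40],0]]'
python3 near.py 0.4475 -0.066 0.11
```

```text
clock: 6.37
position: [0.6292, 0.0984, 0.1877]
ee_rot: [1.0, -0.0, 0.001, 0.0]
ft_force: [-1.2, -0.1, 4.2]
grip_width: 0.135
grasp_force: 60.0
clock: 6.7
position: [0.6289, 0.0981, 0.1848]
ee_rot: [1.0, -0.0, -0.0, 0.0]
ft_force: [-0.0, -0.1, -0.3]
grip_width: 0.497
grasp_force: 0.0
clock: 7.12
position: [0.585, 0.0599, 0.282]
ee_rot: [1.0, 0.002, 0.002, -0.001]
ft_force: [-0.2, -0.8, -0.2]
grip_width: 0.5
grasp_force: 0.0
top 305 [0.6269 0.0974] 0.007 mean [0.6274 0.0971 0.1379] d mm [  47.4   44.5 -141.8]
gear ((0.626804530620575, 0.09755949676036835), 0.022430961951613426)
clock: 7.58
position: [0.4442, -0.0679, 0.2798]
ee_rot: [1.0, -0.0, 0.0, 0.0]
ft_force: [0.1, -1.1, -0.4]
grip_width: 0.498
grasp_force: 0.0
clock: 8.0
position: [0.4464, -0.0664, 0.2408]
ee_rot: [1.0, 0.0, 0.0, -0.0]
ft_force: [0.1, 0.0, 1.1]
grip_width: 0.501
grasp_force: 0.0
top 312 [ 0.4494 -0.0653] 0.0071 mean [ 0.4501 -0.0653  0.1096] d mm [   3.5    1.1 -131.3]
gear ((0.44918984174728394, -0.0652151107788086), 0.022392891347408295)
```

```bash
python3 -m creep '[[[3,-1,30],0],[[3,-1,60],0],[[3,-1,73],0],[[3,-1,80],0],[[3,-1,80],0]]'
python3 -m creep '[[[0,0,0],0],[[0,0,0],0],[[0,0,0],0],[[0,0,0],0],[[0,0,0],0]]' 0 60
python3 -m creep '[[[0,0,-15],0],[[0,0,-50],0],[[0,0,-90],0],[[0,0,-122],0],[[0,0,-122],0]]'
python3 -m creep '[[[17,-32,0],0],[[34,-65,0],0],[[51,-98,0],0],[[68,-130,0],0],[[82,-158,0],0]]'
python3 -m creep '[[[0,0,0],0],[[0,0,0],0],[[0,0,0],0],[[0,0,0],0]]'
python3 held.py
```

```text
clock: 8.47
position: [0.4488, -0.0655, 0.1594]
ee_rot: [1.0, 0.0, -0.001, -0.0]
ft_force: [0.2, -1.0, 0.3]
grip_width: 0.498
grasp_force: 0.0
clock: 8.88
position: [0.4498, -0.0658, 0.1612]
ee_rot: [1.0, -0.0, 0.001, 0.0]
ft_force: [-0.6, -0.3, 7.6]
grip_width: 0.138
grasp_force: 58.6
clock: 9.3
position: [0.4511, -0.0658, 0.2883]
ee_rot: [1.0, -0.0, 0.004, 0.001]
ft_force: [1.3, 0.6, -1.6]
grip_width: 0.136
grasp_force: 58.9
clock: 9.72
position: [0.5314, 0.0943, 0.2816]
ee_rot: [1.0, -0.0, 0.0, -0.0]
ft_force: [0.5, -0.8, -2.5]
grip_width: 0.134
grasp_force: 58.9
clock: 10.05
position: [0.5307, 0.0908, 0.2816]
ee_rot: [1.0, -0.001, -0.0, 0.0]
ft_force: [0.2, -1.1, -2.5]
grip_width: 0.139
grasp_force: 59.0
2316 [  0   1   8  38  52  46  46  56  53 222 924 580  54  18  12  25  16  25
  18  27  23  17  25  30]
held gear centre rel TCP mm [-0.8 -0.9] rms 0.7603909154468763 n 31 ztop -0.082
[0.53067192 0.09083342 0.28156335] [ 0.19632074 -1.08072254 -2.54243572]
```

```bash
python3 -m creep '[[[20,-5,0],0],[[37,-9.5,10],0],[[37,-9.5,30],0],[[37,-9.5,50],0],[[37,-9.5,55],0]]'
python3 -m creep '[[[0,0,0],0],[[0,0,6],0],[[0,0,12],0],[[0,0,17],0],[[0,0,22],0]]'
python3 -m creep '[[[0,0,4],0],[[0,0,8],0],[[0,0,12],0],[[0,0,16],0],[[0,0,17],0]]'
python3 held.py | tail -2
```

```text
clock: 10.52
position: [0.5668, 0.1001, 0.2239]
ee_rot: [1.0, -0.001, -0.002, 0.001]
ft_force: [-1.0, -0.1, -2.4]
grip_width: 0.142
grasp_force: 59.2
clock: 10.93
position: [0.568, 0.1014, 0.205]
ee_rot: [1.0, -0.0, 0.0, 0.0]
ft_force: [-1.0, -1.0, -0.8]
grip_width: 0.137
grasp_force: 59.3
clock: 11.35
position: [0.5679, 0.1019, 0.189]
ee_rot: [1.0, -0.0, 0.0, 0.0]
ft_force: [-11.4, -3.7, 22.7]
grip_width: 0.131
grasp_force: 61.3
held gear centre rel TCP mm [14.5 -0. ] rms 4.274330706284669 n 31 ztop -0.089
[0.56787665 0.1018658  0.1890133 ] [-11.3632095   -3.68805063  22.7369576 ]
```

```bash
python3 -m creep '[[[0,0,-1],0],[[0,0,-1],0],[[0,0,-1],0],[[0,0,-1],0]]' 0.5
python3 -m creep '[[[0,0,-25],0],[[0,0,-60],0],[[0,0,-95],0],[[-15,0,-95],0],[[-35,0,-95],0]]'
python3 near.py 0.5667 0.0995 0.138
```

```text
clock: 11.73
position: [0.568, 0.1019, 0.1888]
ee_rot: [1.0, -0.0, 0.0, -0.0]
ft_force: [0.6, 0.1, -0.2]
grip_width: 0.498
grasp_force: 0.0
clock: 12.15
position: [0.5341, 0.1022, 0.2858]
ee_rot: [1.0, -0.0, 0.002, -0.001]
ft_force: [-0.7, -0.8, -0.2]
grip_width: 0.505
grasp_force: 0.0
top 291 [0.5669 0.1007] 0.0067 mean [0.5676 0.1007 0.1378] d mm [  37.4   -2.1 -146.9]
gear ((0.5669206380844116, 0.10064765810966492), 0.022169729694724083)
```

```bash
python3 -m creep '[[[-35,3,0],0],[[-70,6,0],0],[[-95,8,20],0],[[-95,8,42],0],[[-95,8,42],0]]'
python3 -m creep '[[[0,0,0],0],[[0,0,0],0],[[0,0,0],0],[[0,0,0],0]]'
python3 near.py 0.438 0.094 0.11
```

```text
clock: 12.62
position: [0.4357, 0.0929, 0.2391]
ee_rot: [1.0, -0.0, -0.002, 0.001]
ft_force: [-0.6, -0.6, 0.6]
grip_width: 0.498
grasp_force: 0.0
clock: 12.95
position: [0.4387, 0.094, 0.2427]
ee_rot: [1.0, -0.0, 0.001, -0.0]
ft_force: [-0.2, -0.7, -1.2]
grip_width: 0.502
grasp_force: 0.0
top 299 [0.4384 0.0953] 0.0071 mean [0.4392 0.0953 0.1096] d mm [   0.7    1.3 -132.9]
gear ((0.4385124444961548, 0.0951421782374382), 0.022438257932662964)
```

```bash
python3 -m creep '[[[0,-1,30],0],[[0,-1,60],0],[[0,-1,73],0],[[0,-1,79],0],[[0,-1,79],0]]'
python3 -m creep '[[[0,0,0],0],[[0,0,0],0],[[0,0,0],0],[[0,0,0],0],[[0,0,0],0]]' 0 60
python3 -m creep '[[[0,0,-15],0],[[0,0,-50],0],[[0,0,-90],0],[[0,0,-120],0],[[0,0,-120],0]]'
python3 -m creep '[[[35,-17,0],0],[[70,-34,0],0],[[105,-52,0],0],[[130,-66,0],0],[[130,-66,0],0]]'
python3 -m creep '[[[0,0,0],0],[[0,0,0],0],[[0,0,0],0],[[0,0,0],0]]'
python3 held.py
```

```text
clock: 13.42
position: [0.4376, 0.0948, 0.1621]
ee_rot: [1.0, -0.0, -0.001, -0.0]
ft_force: [-1.0, -0.2, 0.1]
grip_width: 0.503
grasp_force: 0.0
clock: 13.83
position: [0.4387, 0.095, 0.1641]
ee_rot: [1.0, -0.0, 0.001, -0.0]
ft_force: [0.1, 2.1, 6.4]
grip_width: 0.137
grasp_force: 58.8
clock: 14.25
position: [0.4399, 0.0955, 0.2887]
ee_rot: [1.0, -0.0, 0.004, 0.0]
ft_force: [1.5, 0.3, -2.1]
grip_width: 0.132
grasp_force: 59.1
clock: 14.67
position: [0.5707, 0.1627, 0.2804]
ee_rot: [1.0, 0.0, -0.001, -0.001]
ft_force: [-1.4, -0.9, -2.6]
grip_width: 0.133
grasp_force: 59.4
clock: 15.0
position: [0.5674, 0.16, 0.2832]
ee_rot: [1.0, -0.0, 0.0, 0.001]
ft_force: [0.7, -0.0, -2.8]
grip_width: 0.133
grasp_force: 59.4
2442 [ 37  46  60  44  44  57 181 930 671  72  11  18  17  18  17  18  20  18
  17  23  21  36  28  38]
held gear centre rel TCP mm [-0.6 -1. ] rms 0.7219690587478422 n 31 ztop -0.085
[0.56735694 0.16004632 0.2831736 ] [ 0.72912661 -0.03917813 -2.84348696]
```

```bash
python3 -m creep '[[[1,-1,10],0],[[1,-1,30],0],[[1,-1,50],0],[[1,-1,55],0],[[1,-1,55],0]]'
python3 -m creep '[[[0,0,0],0],[[0,0,6],0],[[0,0,12],0],[[0,0,17],0],[[0,0,22],0]]'
python3 -m creep '[[[0,0,4],0],[[0,0,8],0],[[0,0,12],0],[[0,0,15],0],[[0,0,15],0]]'
```

```text
clock: 15.47
position: [0.5681, 0.161, 0.2261]
ee_rot: [1.0, -0.0, -0.001, 0.001]
ft_force: [0.1, 0.4, -2.6]
grip_width: 0.137
grasp_force: 59.4
clock: 15.88
position: [0.569, 0.1616, 0.2055]
ee_rot: [1.0, -0.0, 0.0, 0.0]
ft_force: [0.3, -0.2, -2.8]
grip_width: 0.132
grasp_force: 59.4
clock: 16.3
position: [0.569, 0.1622, 0.1921]
ee_rot: [1.0, 0.0, 0.0, 0.0]
ft_force: [-5.4, -0.6, 9.1]
grip_width: 0.133
grasp_force: 60.4
```

```bash
python3 -m creep '[[[0,0,0],0],[[0,0,0],0],[[0,0,0],0],[[0,0,0],0]]' 0.5
python3 -m creep '[[[0,0,-25],0],[[0,0,-60],0],[[0,0,-93],0],[[-20,0,-93],0],[[-35,0,-93],0]]'
python3 near.py 0.5685 0.1607 0.138
python3 -m creep '[[[-35,-20,0],0],[[-70,-45,0],0],[[-107,-70,10],0],[[-107,-70,43],0],[[-107,-70,43],0]]'
python3 -m creep '[[[0,0,0],0],[[0,0,0],0],[[0,0,0],0],[[0,0,0],0]]'
python3 near.py 0.426 0.2335 0.11
```

```text
clock: 16.63
position: [0.5691, 0.1617, 0.1909]
ee_rot: [1.0, -0.0, 0.0, -0.0]
ft_force: [0.1, -0.2, -0.3]
grip_width: 0.499
grasp_force: 0.0
clock: 17.05
position: [0.5341, 0.1624, 0.2858]
ee_rot: [1.0, -0.0, 0.002, -0.001]
ft_force: [-0.5, 0.7, -0.4]
grip_width: 0.498
grasp_force: 0.0
top 293 [0.5685 0.161 ] 0.007 mean [0.5689 0.161  0.1378] d mm [  37.4   -1.9 -147.1]
gear ((0.5680016875267029, 0.16106419265270233), 0.022082388401031494)
clock: 17.52
position: [0.4234, 0.2323, 0.2373]
ee_rot: [1.0, 0.002, -0.002, 0.002]
ft_force: [-0.2, -1.1, -0.3]
grip_width: 0.497
grasp_force: 0.0
clock: 17.85
position: [0.4281, 0.2315, 0.2419]
ee_rot: [1.0, -0.001, 0.001, -0.0]
ft_force: [-0.8, 0.2, 0.6]
grip_width: 0.498
grasp_force: 0.0
top 299 [0.4265 0.2342] 0.0069 mean [0.4274 0.2342 0.1097] d mm [  -0.5    2.7 -132. ]
gear ((0.42645689845085144, 0.234294593334198), 0.022348131984472275)
```

```bash
python3 -m creep '[[[-1,-2.7,30],0],[[-1,-2.7,60],0],[[-1,-2.7,71],0],[[-1,-2.7,77],0],[[-1,-2.7,77],0]]'
python3 -m creep '[[[0,0,0],0],[[0,0,0],0],[[0,0,0],0],[[0,0,0],0],[[0,0,0],0]]' 0 60
python3 -m creep '[[[0,0,-15],0],[[0,0,-50],0],[[0,0,-90],0],[[0,0,-130],0],[[0,0,-130],0]]'
python3 -m creep '[[[37,14,0],0],[[74,28,0],0],[[111,42,0],0],[[148,55,0],0],[[185,69,0],0]]'
python3 -m creep '[[[18,6,0],0],[[18,6,0],0],[[18,6,0],0],[[18,6,0],0],[[18,6,0],0]]'
python3 -m creep '[[[0,0,0],0],[[0,0,0],0],[[0,0,0],0],[[0,0,0],0]]'
python3 held.py
```

```text
clock: 18.32
position: [0.4259, 0.2343, 0.1636]
ee_rot: [1.0, -0.0, -0.001, 0.0]
ft_force: [-0.1, 0.7, 0.7]
grip_width: 0.497
grasp_force: 0.0
clock: 18.73
position: [0.4267, 0.235, 0.1653]
ee_rot: [1.0, -0.0, 0.001, -0.0]
ft_force: [-0.9, 0.7, 7.4]
grip_width: 0.134
grasp_force: 58.7
clock: 19.15
position: [0.4277, 0.2363, 0.3012]
ee_rot: [1.0, 0.0, 0.005, -0.002]
ft_force: [0.7, 0.4, -1.7]
grip_width: 0.131
grasp_force: 59.2
clock: 19.57
position: [0.6126, 0.1642, 0.2935]
ee_rot: [1.0, -0.0, -0.0, 0.0]
ft_force: [-0.6, 1.3, -1.5]
grip_width: 0.131
grasp_force: 59.1
clock: 19.98
position: [0.628, 0.1603, 0.2942]
ee_rot: [1.0, 0.001, 0.0, 0.0]
ft_force: [0.5, 0.1, -2.0]
grip_width: 0.133
grasp_force: 59.1
clock: 20.32
position: [0.6288, 0.1594, 0.2941]
ee_rot: [1.0, -0.0, 0.0, 0.0]
ft_force: [-0.9, -0.2, -2.4]
grip_width: 0.14
grasp_force: 59.1
2456 [  42   55   49   46   70  368 1123  358   29   10   19   16   24   16
   17   20   14   22   21   14   19   19   37   48]
held gear centre rel TCP mm [-0.3 -1.1] rms 0.6935990748543432 n 31 ztop -0.086
[0.62875925 0.15941918 0.29410862] [-0.88466407 -0.21019885 -2.3578648 ]
```

```bash
python3 -m creep '[[[1,0,15],0],[[1,0,40],0],[[1,0,60],0],[[1,0,64],0],[[1,0,64],0]]'
python3 -m creep '[[[0,0,0],0],[[0,0,6],0],[[0,0,12],0],[[0,0,17],0],[[0,0,22],0]]'
python3 -m creep '[[[0,0,4],0],[[0,0,8],0],[[0,0,12],0],[[0,0,14],0],[[0,0,14],0]]'
```

```text
clock: 20.78
position: [0.6294, 0.159, 0.2286]
ee_rot: [1.0, -0.0, -0.001, 0.0]
ft_force: [1.0, 0.5, -2.0]
grip_width: 0.134
grasp_force: 59.2
clock: 21.2
position: [0.63, 0.1593, 0.2076]
ee_rot: [1.0, -0.0, 0.0, 0.0]
ft_force: [0.3, -0.7, -1.7]
grip_width: 0.132
grasp_force: 59.2
clock: 21.62
position: [0.6299, 0.1595, 0.1938]
ee_rot: [1.0, -0.0, -0.0, 0.0]
ft_force: [0.1, -0.5, -2.0]
grip_width: 0.132
grasp_force: 59.2
```

```bash
python3 -m creep '[[[0,0,1],0],[[0,0,1.5],0],[[0,0,1.5],0]]'
python3 -m creep '[[[0,0,1],0],[[0,0,1],0],[[0,0,1],0],[[0,0,1],0]]' 0.5
python3 -m creep '[[[0,0,-25],0],[[0,0,-60],0],[[0,0,-95],0],[[-35,-10,-95],0],[[-65,-20,-95],0]]'
python3 -m creep '[[[-20,-30,0],0.043],[[-30,-55,0],0.043],[[-30,-70,0],0.043],[[-30,-70,0],0.043],[[-30,-70,0],0.043]]'
python3 -m creep '[[[0,0,0],0],[[0,0,0],0],[[0,0,0],0],[[0,0,0],0]]'
python3 near.py 0.6297 0.158 0.138
python3 - <<'E'
from h import *
o=manip.get_obs(); print(o['position'],o['ee_rot'])
c=camera('wrist'); save(c,'w5.png'); np.save('bat.npy',c,allow_pickle=True)
E
```

```text
clock: 21.87
position: [0.63, 0.1595, 0.1934]
ee_rot: [1.0, -0.0, 0.0, 0.0]
ft_force: [-3.5, -0.5, 5.3]
grip_width: 0.135
grasp_force: 60.2
clock: 22.2
position: [0.63, 0.1594, 0.1914]
ee_rot: [1.0, -0.0, 0.0, -0.0]
ft_force: [0.4, 0.0, 0.3]
grip_width: 0.497
grasp_force: 0.0
clock: 22.62
position: [0.5655, 0.1798, 0.2886]
ee_rot: [1.0, -0.001, 0.002, -0.001]
ft_force: [-1.8, 1.3, -0.6]
grip_width: 0.501
grasp_force: 0.0
clock: 23.03
position: [0.5347, 0.25, 0.2865]
ee_rot: [1.0, -0.021, 0.0, -0.0]
ft_force: [-0.1, -0.7, 0.1]
grip_width: 0.5
grasp_force: 0.0
clock: 23.37
position: [0.5353, 0.2486, 0.2863]
ee_rot: [1.0, -0.022, -0.0, 0.0]
ft_force: [0.1, 0.3, 1.1]
grip_width: 0.504
grasp_force: 0.0
top 403 [0.6296 0.159 ] 0.0074 mean [0.6295 0.1596 0.1377] d mm [  94.2  -89.2 -148.6]
gear ((0.629828155040741, 0.1586674451828003), 0.022530101239681244)
[0.53522796 0.24876991 0.28631108] [ 9.99755247e-01 -2.21231711e-02 -2.36549619e-05  1.08039212e-04]
```

View pics/w5.png

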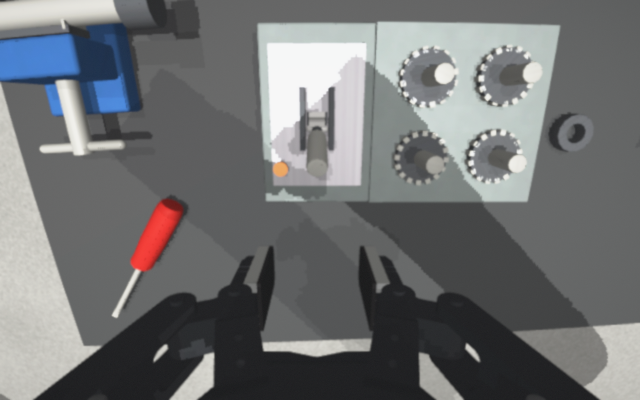

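All four pinions are in the wells. The bat handle runs from (317,120) to (317,170), and the cheeks are at (303,118) and (332,118). I'll measure the handle axis from depth.

```bash
cat > bat.py <<'E'
from h import *
def T(o): return R.from_quat(o['ee_rot']).as_matrix()
if __name__=='__main__':
    o=manip.get_obs(); p=o['position']; yaw=-0.044
    c=camera('wrist'); P=cloud(c); m=(P[:,:,2]>0.123)&(P[:,:,2]<0.185)&(abs(P[:,:,0]-.60)<.065)&(abs(P[:,:,1]-.25)<.025)
    q=P[m]; ctr=np.array([.6,.25,0]); cs,sn=np.cos(yaw),np.sin(yaw); D=np.array([[cs,sn,0],[-sn,cs,0],[0,0,1]])
    L=(q-ctr)@D.T  # demag-aligned axes about ctr
    for z0 in np.arange(.123,.18,.006):
        s=L[(L[:,2]>=z0)&(L[:,2]<z0+.006)]
        if len(s)>3: print(round(z0+.003,3),len(s),'x',s[:,0].min().round(4),s[:,0].max().round(4),'y',s[:,1].min().round(4),s[:,1].max().round(4))
    print('tcp local',(D@(p-ctr)).round(4))
    k=(P[:,:,2]>.112)&(P[:,:,2]<.123)&(abs(P[:,:,0]-.60)<.06)&(abs(P[:,:,1]-.25)<.03); s=(P[k]-ctr)@D.T
    print('cheeks',s.min(0).round(4),s.max(0).round(4),np.percentile(s,[3,97],axis=0).round(4))
E
python3 bat.py
```

```text
0.126 5 x -0.0095 -0.0045 y -0.012 0.001
0.132 71 x -0.0131 -0.0044 y -0.0126 0.0009
0.138 85 x -0.0152 -0.0066 y -0.0125 0.0008
0.144 90 x -0.0179 -0.0083 y -0.0123 0.0013
0.15 95 x -0.0196 -0.011 y -0.0121 0.0012
0.156 92 x -0.0221 -0.0136 y -0.0126 0.0011
0.162 293 x -0.0306 -0.0154 y -0.0125 0.001
0.168 130 x -0.0259 -0.0181 y -0.011 0.0002
tcp local [-0.0647 -0.0039  0.2864]
cheeks [-0.0201 -0.0187  0.112 ] [0.0253 0.0075 0.1229] [[-0.0184 -0.0182  0.114 ]
 [ 0.0239  0.0071  0.1213]]
```

```bash
python3 -m creep '[[[25,1,0],0],[[45,1,15],0],[[45,1,40],0],[[45,1,65],0],[[45,1,84],0]]' 0.4
python3 -m creep '[[[0,0,0],0],[[0,0,0],0],[[0,0,0],0],[[0,0,0],0]]'
python3 -m creep '[[[0,0,0],0],[[0,0,0],0],[[0,0,0],0],[[0,0,0],0],[[0,0,0],0]]' 0 70
python3 -m creep '[[[-1,0,-2.2],0],[[-2,0,-4.6],0],[[-3,0,-7],0],[[-3.7,0,-8.8],0],[[-3.7,0,-8.8],0]]'
```

```text
clock: 23.93
position: [0.5797, 0.246, 0.2002]
ee_rot: [1.0, -0.022, -0.001, 0.0]
ft_force: [0.1, -0.8, 0.0]
grip_width: 0.401
grasp_force: 0.0
clock: 24.27
position: [0.5805, 0.2469, 0.2042]
ee_rot: [1.0, -0.022, 0.001, -0.0]
ft_force: [-0.1, -0.3, 1.0]
grip_width: 0.4
grasp_force: 0.0
clock: 24.68
position: [0.5802, 0.2466, 0.2037]
ee_rot: [1.0, -0.022, 0.001, -0.0]
ft_force: [-1.6, -0.3, 5.7]
grip_width: 0.144
grasp_force: 68.1
clock: 25.1
position: [0.5768, 0.2465, 0.2113]
ee_rot: [1.0, -0.022, 0.001, -0.0]
ft_force: [6.6, 3.2, -8.5]
grip_width: 0.14
grasp_force: 68.2
```

```bash
python3 -m creep '[[[3.2,0,-1.3],0],[[6.4,0,-2.5],0],[[9.6,0,-3.4],0],[[12.9,0,-4.2],0],[[12.9,0,-4.2],0]]'
python3 bat.py | tail -2 | head -1
```

```text
clock: 25.52
position: [0.5897, 0.2459, 0.215]
ee_rot: [1.0, -0.022, -0.0, -0.0]
ft_force: [-0.1, 2.3, -10.8]
grip_width: 0.141
grasp_force: 68.2
cheeks [-0.0104 -0.0186  0.112 ] [0.0264 0.0075 0.123 ] [[-0.0082 -0.0181  0.1144]
```

```bash
python3 -m creep '[[[6.7,0,-1],0],[[13.4,0,-1.3],0],[[20.1,0,-1],0],[[26.8,0,0],0],[[26.8,0,0],0]]'
python3 -m creep '[[[3.3,0,0.8],0],[[6.5,0,1.7],0],[[9.3,0,2.6],0],[[11.8,0,3.5],0],[[11.8,0,3.5],0]]'
```

```text
clock: 25.98
position: [0.6184, 0.2443, 0.2166]
ee_rot: [1.0, -0.023, 0.002, -0.0]
ft_force: [0.6, 0.0, 0.1]
grip_width: -0.001
grasp_force: 0.0
clock: 26.4
position: [0.6281, 0.2442, 0.2117]
ee_rot: [1.0, -0.022, 0.0, 0.0]
ft_force: [-0.1, 0.3, 0.3]
grip_width: 0.002
grasp_force: 0.0
```

The bat slipped out of the pads. I'll back off upward and look.

```bash
python3 -m creep '[[[0,0,-35],0],[[0,0,-70],0],[[-35,0,-75],0],[[-70,0,-75],0],[[-90,0,-75],0]]' 0.5
python3 -m creep '[[[0,0,0],0],[[0,0,0],0],[[0,0,0],0],[[0,0,0],0]]'
python3 bat.py
python3 - <<'E'
from h import *
c=camera('wrist'); b=c['pixels'][:240,180:500,::-1]; d=camera('side')['pixels'][110:230,250:410,::-1]
cv2.imwrite('pics/w6.png',np.hstack([cv2.resize(b,(400,300)),cv2.resize(d,(400,300))]))
E
```

```text
clock: 26.82
position: [0.5348, 0.2497, 0.2878]
ee_rot: [1.0, -0.021, 0.0, -0.0]
ft_force: [-0.5, 0.5, -0.1]
grip_width: 0.501
grasp_force: 0.0
clock: 27.15
position: [0.5385, 0.2478, 0.2867]
ee_rot: [1.0, -0.022, -0.0, -0.0]
ft_force: [0.2, 0.6, -0.6]
grip_width: 0.5
grasp_force: 0.0
0.138 31 x -0.0046 0.0016 y -0.0119 0.0012
0.144 46 x -0.0064 0.0012 y -0.0125 0.0011
0.15 49 x -0.0067 0.0002 y -0.0123 0.0008
0.156 51 x -0.0084 -0.0012 y -0.0122 0.0014
0.162 60 x -0.0102 -0.0024 y -0.0126 0.0011
0.168 61 x -0.011 -0.0033 y -0.0125 0.0014
0.174 409 x -0.0175 -0.0045 y -0.0123 0.0014
tcp local [-0.0613 -0.0049  0.2867]
cheeks [-0.0198 -0.0187  0.1123] [0.0255 0.0075 0.1229] [[-0.0181 -0.0184  0.115 ]
 [ 0.0239  0.0071  0.1216]]
```

View pics/w6.png

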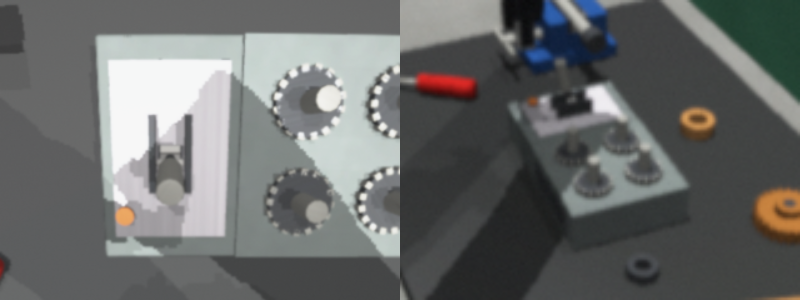

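The bat hangs unlocked at about -0.2 rad, on the ridge and already pulled out. I'll grip it again harder, closer in, and swing it gently.

```bash
python3 -m creep '[[[30,0,0],0],[[53,0,15],0],[[53,0,40],0],[[53,0,60],0],[[53,0,74],0]]' 0.4
python3 -m creep '[[[0,0,0],0],[[0,0,0],0],[[0,0,0],0],[[0,0,0],0]]'
python3 -m creep '[[[0,0,0],0],[[0,0,0],0],[[0,0,0],0],[[0,0,0],0],[[0,0,0],0]]' 0 120
python3 -m creep '[[[3.2,0,-1.2],0],[[6.3,0,-2],0],[[9.6,0,-2.2],0],[[12.9,0,-2.3],0],[[12.9,0,-2.3],0]]'
```

```text
clock: 27.72
position: [0.5906, 0.2456, 0.2102]
ee_rot: [1.0, -0.022, -0.001, 0.0]
ft_force: [-1.5, -0.6, 0.1]
grip_width: 0.402
grasp_force: 0.0
clock: 28.05
position: [0.5911, 0.2464, 0.2145]
ee_rot: [1.0, -0.022, 0.001, -0.0]
ft_force: [-0.0, -0.8, 0.0]
grip_width: 0.399
grasp_force: 0.0
clock: 28.47
position: [0.5909, 0.2461, 0.2141]
ee_rot: [1.0, -0.022, 0.001, -0.0]
ft_force: [-1.3, -2.1, 5.4]
grip_width: 0.13
grasp_force: 117.1
clock: 28.88
position: [0.6011, 0.2461, 0.2146]
ee_rot: [1.0, -0.021, -0.003, 0.001]
ft_force: [-11.0, -1.4, 3.3]
grip_width: 0.126
grasp_force: 119.0
```

```bash
python3 -m creep '[[[-1,0,-1.5],0],[[-1,0,-3],0],[[-1,0,-3],0],[[-1,0,-3],0]]'; python3 bat.py
```

```text
clock: 29.22
position: [0.6002, 0.2461, 0.2161]
ee_rot: [1.0, -0.02, -0.003, 0.0]
ft_force: [-4.6, 1.5, -10.0]
grip_width: 0.133
grasp_force: 117.9
0.126 104 x 0.0007 0.0062 y -0.013 0.0019
0.132 21 x 0.0037 0.0053 y -0.0097 -0.0027
0.138 88 x 0.0038 0.0079 y -0.0107 0.0004
0.144 132 x 0.0034 0.0117 y -0.0106 0.0069
0.15 387 x 0.0027 0.0132 y -0.0232 0.0133
0.156 493 x 0.0023 0.0129 y -0.0244 0.0139
0.162 563 x 0.0024 0.0131 y -0.0243 0.014
0.168 656 x 0.0016 0.0131 y -0.0243 0.014
0.174 1051 x -0.0092 0.0135 y -0.0241 0.0141
0.18 919 x -0.0101 0.0137 y -0.0221 0.012
tcp local [ 0.0004 -0.0039  0.2161]
cheeks [-0.0025 -0.0185  0.1121] [0.0266 0.0076 0.123 ] [[-0.     -0.0182  0.1139]
 [ 0.0261  0.0071  0.1223]]
```

```bash
python3 -m creep '[[[2.5,0,-0.1],0],[[5,0,-0.2],0],[[8,0,-0.2],0],[[11,0,0],0],[[11,0,0],0]]'
python3 -m creep '[[[3,0,0.3],0],[[6,0,0.9],0],[[6,0,0.9],0]]'
```

```text
clock: 29.68
position: [0.614, 0.245, 0.2171]
ee_rot: [1.0, -0.021, 0.0, -0.0]
ft_force: [2.5, 2.5, -10.0]
grip_width: 0.127
grasp_force: 120.6
clock: 29.93
position: [0.6171, 0.2454, 0.2157]
ee_rot: [1.0, -0.021, -0.004, 0.0]
ft_force: [-11.6, 0.9, -9.7]
grip_width: 0.129
grasp_force: 120.7
```

```bash
python3 -m creep '[[[3,0,0.6],0],[[6,0,1.4],0],[[9,0,2.3],0],[[9,0,2.3],0]]'
python3 -m creep '[[[3,0,1.2],0],[[5,0,2],0],[[5,0,2],0],[[5,0,2],0]]'
```

```text
clock: 30.27
position: [0.6277, 0.2447, 0.214]
ee_rot: [1.0, -0.021, -0.002, 0.0]
ft_force: [-6.2, 0.6, -9.2]
grip_width: 0.13
grasp_force: 119.1
clock: 30.6
position: [0.6346, 0.2439, 0.2142]
ee_rot: [1.0, -0.022, 0.001, -0.0]
ft_force: [0.8, 0.4, -0.1]
grip_width: 0.004
grasp_force: 0.4
```

```bash
python3 -m creep '[[[0,0,-35],0],[[0,0,-70],0],[[-35,0,-73],0],[[-70,0,-73],0],[[-95,0,-73],0]]' 0.5
python3 -m creep '[[[0,0,0],0],[[0,0,0],0],[[0,0,0],0],[[0,0,0],0]]'
python3 bat.py
```

```text
clock: 31.02
position: [0.5368, 0.2494, 0.2875]
ee_rot: [1.0, -0.021, 0.001, -0.001]
ft_force: [-1.0, 0.9, 0.1]
grip_width: 0.5
grasp_force: 0.0
clock: 31.35
position: [0.5397, 0.2478, 0.2863]
ee_rot: [1.0, -0.022, 0.0, -0.0]
ft_force: [0.5, 0.8, 0.5]
grip_width: 0.5
grasp_force: 0.0
0.138 13 x 0.0035 0.0089 y -0.0112 0.0011
0.144 21 x 0.0037 0.0103 y -0.0124 0.0004
0.15 23 x 0.0054 0.0087 y -0.0116 0.0002
0.156 27 x 0.0063 0.0137 y -0.0125 0.0005
0.162 24 x 0.0072 0.0114 y -0.0118 0.0003
0.168 32 x 0.008 0.0232 y -0.0115 0.0002
0.174 488 x 0.0094 0.0232 y -0.012 0.0011
tcp local [-0.0602 -0.0049  0.2863]
cheeks [-0.0192 -0.0187  0.1121] [0.0259 0.0075 0.1227] [[-0.0176 -0.0183  0.1152]
 [ 0.0244  0.0072  0.1215]]
```

The grip lost it sideways: the bat now hangs unlocked at about +0.18 rad. With the gripper shut, I'll push it from the -x side until it springs in.

```bash
python3 -m creep '[[[20,0,0],0],[[35,0,0],0],[[35,0,30],0],[[35,0,60],0],[[35,0,75],0]]' 0 40
python3 -m creep '[[[0,0,0],0],[[0,0,0],0],[[0,0,0],0]]'
python3 -m creep '[[[6,0,0],0],[[12,0,0],0],[[17,0,0],0],[[22,0,0],0],[[25,0,0],0]]'
python3 -m creep '[[[2,0,0],0],[[4,0,0],0],[[6,0,0],0],[[6,0,0],0],[[6,0,0],0]]'
python3 bat.py
```

```text
clock: 31.82
position: [0.5735, 0.2459, 0.2072]
ee_rot: [1.0, -0.022, -0.002, 0.0]
ft_force: [-0.2, 0.2, -0.9]
grip_width: 0.0
grasp_force: 0.0
clock: 32.07
position: [0.5743, 0.2472, 0.2123]
ee_rot: [1.0, -0.022, 0.001, -0.001]
ft_force: [0.7, 0.3, -0.1]
grip_width: 0.0
grasp_force: 0.0
clock: 32.48
position: [0.5994, 0.2455, 0.2111]
ee_rot: [1.0, -0.022, 0.0, -0.0]
ft_force: [-0.4, -0.2, -0.2]
grip_width: 0.0
grasp_force: 0.3
clock: 32.9
position: [0.6038, 0.2456, 0.2107]
ee_rot: [1.0, -0.021, -0.001, 0.0]
ft_force: [-5.5, -1.5, 0.2]
grip_width: -0.0
grasp_force: 2.3
0.144 126 x 0.0114 0.0166 y -0.0176 0.007
0.15 334 x 0.0113 0.0168 y -0.0189 0.0082
0.156 392 x 0.011 0.0377 y -0.0189 0.0082
0.162 1090 x 0.0111 0.0384 y -0.019 0.0082
0.168 605 x 0.0112 0.0336 y -0.0191 0.0083
0.174 684 x -0.0071 0.0171 y -0.0143 0.0052
0.18 524 x 0.0007 0.0192 y -0.0244 0.024
tcp local [ 0.004  -0.0043  0.2107]
cheeks [-0.0022 -0.0186  0.112 ] [0.0267 0.0075 0.1221] [[ 0.0004 -0.0183  0.1136]
 [ 0.0262  0.0072  0.1211]]
```

```bash
python3 -m creep '[[[-10,0,0],0],[[-20,0,-30],0],[[-40,0,-65],0],[[-65,0,-75],0],[[-65,0,-75],0]]'
python3 -m creep '[[[0,0,0],0],[[0,0,0],0],[[0,0,0],0],[[0,0,0],0]]'
python3 bat.py
python3 - <<'E'
from h import *
c=camera('wrist'); b=c['pixels'][:240,180:500,::-1]; d=camera('side')['pixels'][110:230,250:410,::-1]
cv2.imwrite('pics/w7.png',np.hstack([cv2.resize(b,(400,300)),cv2.resize(d,(400,300))]))
E
```

```text
clock: 33.37
position: [0.5372, 0.2509, 0.2903]
ee_rot: [1.0, -0.02, 0.003, -0.001]
ft_force: [-0.6, 0.4, 0.3]
grip_width: 0.002
grasp_force: 0.0
clock: 33.7
position: [0.5401, 0.2477, 0.2851]
ee_rot: [1.0, -0.022, -0.001, 0.0]
ft_force: [-0.8, 0.9, 0.5]
grip_width: -0.001
grasp_force: 0.0
0.132 58 x 0.0102 0.0169 y -0.0121 0.0011
0.138 73 x 0.0123 0.0214 y -0.0125 0.0015
0.144 83 x 0.0144 0.0231 y -0.0124 0.0013
0.15 92 x 0.0169 0.0253 y -0.0122 0.0011
0.156 101 x 0.0199 0.0301 y -0.0125 0.0015
0.162 391 x 0.0221 0.0376 y -0.0123 0.0013
0.168 140 x 0.0247 0.034 y -0.011 -0.0001
tcp local [-0.0597 -0.005   0.2851]
cheeks [-0.0197 -0.0187  0.1121] [0.0253 0.0075 0.1221] [[-0.0178 -0.0183  0.1143]
 [ 0.0239  0.0071  0.1212]]
```

View pics/w7.png

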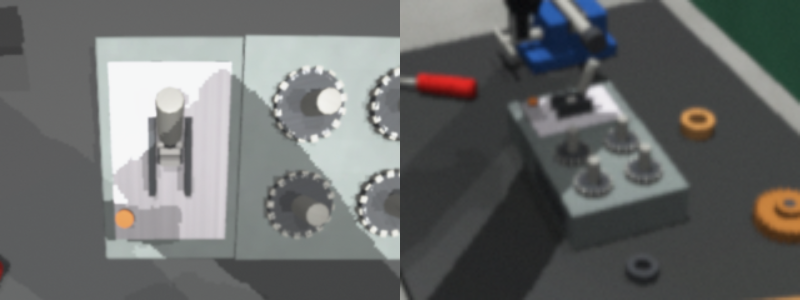

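The bat is locked on: the handle leans away at about +0.4 rad, at the same height as when it was locked off. I'll wait out the three seconds, then grip it and pull.

```bash
python3 -m creep '[[[0,0,0],0],[[0,0,0],0],[[0,0,0],0],[[0,0,0],0],[[0,0,0],0]]' 0.5 >/dev/null
python3 -m creep '[[[0,0,0],0],[[0,0,0],0],[[0,0,0],0],[[0,0,0],0],[[0,0,0],0]]' >/dev/null
python3 -m creep '[[[0,0,0],0],[[0,0,0],0],[[0,0,0],0],[[0,0,0],0],[[0,0,0],0]]' >/dev/null
python3 -m creep '[[[0,0,0],0],[[0,0,0],0],[[0,0,0],0],[[0,0,0],0],[[0,0,0],0]]' >/dev/null
python3 -m creep '[[[0,0,0],0],[[0,0,0],0],[[0,0,0],0],[[0,0,0],0],[[0,0,0],0]]' >/dev/null
python3 -m creep '[[[0,0,0],0],[[0,0,0],0],[[0,0,0],0],[[0,0,0],0],[[0,0,0],0]]' >/dev/null
python3 -m creep '[[[35,0,0],0],[[70,0,0],0],[[86,0,20],0],[[86,0,55],0],[[86,0,83],0]]' 0.4
python3 -m creep '[[[0,0,0],0],[[0,0,0],0],[[0,0,0],0],[[0,0,0],0]]'
python3 -m creep '[[[0,0,0],0],[[0,0,0],0],[[0,0,0],0],[[0,0,0],0],[[0,0,0],0]]' 0 70
python3 -m creep '[[[1,0,-2.2],0],[[2,0,-4.6],0],[[3,0,-7],0],[[3.7,0,-8.8],0],[[3.7,0,-8.8],0]]'
```

```text
clock: 36.77
position: [0.6263, 0.2441, 0.201]
ee_rot: [1.0, -0.022, -0.0, -0.0]
ft_force: [-0.0, -0.1, -0.4]
grip_width: 0.401
grasp_force: 0.0
clock: 37.1
position: [0.6262, 0.2451, 0.2057]
ee_rot: [1.0, -0.022, 0.002, -0.001]
ft_force: [-0.3, -0.1, -0.0]
grip_width: 0.398
grasp_force: 0.0
clock: 37.52
position: [0.6261, 0.2446, 0.2049]
ee_rot: [1.0, -0.022, 0.001, -0.0]
ft_force: [-1.2, -1.1, 5.8]
grip_width: 0.142
grasp_force: 68.1
clock: 37.93
position: [0.6288, 0.2445, 0.2114]
ee_rot: [1.0, -0.021, -0.001, 0.0]
ft_force: [-1.8, 1.9, -9.1]
grip_width: 0.141
grasp_force: 68.1
```

```bash
python3 -m creep '[[[-3.2,0,-1.6],0],[[-6.4,0,-3],0],[[-9.6,0,-3.8],0],[[-12.9,0,-4.4],0],[[-12.9,0,-4.4],0]]'
python3 -m creep '[[[0,0,0],0],[[0,0,0],0],[[0,0,0],0]]' 0.5
python3 -m creep '[[[0,0,-35],0],[[0,0,-75],0],[[-25,0,-75],0],[[-60,0,-75],0],[[-75,0,-75],0]]'
python3 -m creep '[[[0,0,0],0],[[0,0,0],0],[[0,0,0],0],[[0,0,0],0]]' 0
python3 bat.py
```

```text
clock: 38.35
position: [0.6151, 0.245, 0.2162]
ee_rot: [1.0, -0.021, -0.001, 0.0]
ft_force: [-3.7, 2.0, -10.3]
grip_width: 0.142
grasp_force: 68.3
clock: 38.6
position: [0.6172, 0.2448, 0.2176]
ee_rot: [1.0, -0.022, 0.001, -0.0]
ft_force: [-0.2, -0.4, 0.3]
grip_width: 0.494
grasp_force: 0.0
clock: 39.02
position: [0.5388, 0.2497, 0.2928]
ee_rot: [1.0, -0.021, 0.001, -0.0]
ft_force: [-1.3, 0.4, -0.4]
grip_width: 0.501
grasp_force: 0.0
clock: 39.35
position: [0.5425, 0.2476, 0.2912]
ee_rot: [1.0, -0.022, 0.0, -0.0]
ft_force: [0.1, -0.9, 0.6]
grip_width: 0.003
grasp_force: 0.0
0.138 30 x 0.0059 0.0129 y -0.012 0.0012
0.144 32 x 0.0076 0.0149 y -0.0125 0.001
0.15 37 x 0.0092 0.017 y -0.0123 0.0014
0.156 44 x 0.0101 0.0164 y -0.0122 0.0006
0.162 48 x 0.0122 0.02 y -0.0124 0.0012
0.168 76 x 0.0136 0.0284 y -0.0123 0.0014
0.174 424 x 0.0149 0.0284 y -0.0122 0.0013
tcp local [-0.0574 -0.0049  0.2912]
cheeks [-0.0196 -0.0187  0.1123] [0.0255 0.0074 0.1223] [[-0.0178 -0.0183  0.1156]
 [ 0.0239  0.0071  0.1214]]
```

```bash
python3 -m creep '[[[35,0,0],0],[[70,0,0],0],[[105,0,0],0],[[110,0,25],0],[[110,0,55],0]]'
python3 -m creep '[[[0,0,23],0],[[0,0,23],0],[[0,0,23],0]]'
python3 -m creep '[[[-8,0,0],0],[[-16,0,0],0],[[-24,0,0],0],[[-31,0,0],0],[[-38,0,0],0]]'
python3 -m creep '[[[-4,0,0],0],[[-8,0,0],0],[[-10,0,0],0],[[-10,0,0],0]]'
python3 -m creep '[[[-2,0,0],0],[[-4,0,0],0],[[-4,0,0],0],[[-4,0,0],0]]'
```

```text
clock: 39.82
position: [0.6548, 0.2429, 0.2362]
ee_rot: [1.0, -0.023, 0.002, -0.001]
ft_force: [0.2, 0.9, -0.3]
grip_width: 0.001
grasp_force: 0.0
clock: 40.07
position: [0.6513, 0.243, 0.2121]
ee_rot: [1.0, -0.022, -0.001, 0.0]
ft_force: [0.8, 0.8, 1.0]
grip_width: 0.003
grasp_force: 0.0
clock: 40.48
position: [0.6173, 0.2447, 0.2169]
ee_rot: [1.0, -0.023, 0.007, -0.002]
ft_force: [39.4, 5.2, -6.4]
grip_width: 0.002
grasp_force: 19.6
clock: 40.82
position: [0.6127, 0.2422, 0.2186]
ee_rot: [1.0, -0.025, 0.012, -0.002]
ft_force: [42.7, -0.1, 0.0]
grip_width: 0.002
grasp_force: 21.5
clock: 41.15
position: [0.6114, 0.2417, 0.2192]
ee_rot: [1.0, -0.027, 0.015, -0.002]
ft_force: [55.5, 1.0, -4.4]
grip_width: 0.001
grasp_force: 27.1
```

The push jammed, so I'll back off and look.

```bash
python3 -m creep '[[[10,0,0],0],[[25,0,0],0],[[35,0,-30],0],[[35,0,-70],0],[[35,0,-77],0]]'
python3 -m creep '[[[-35,0,0],0],[[-70,0,0],0],[[-90,0,0],0],[[-90,0,0],0],[[-90,0,0],0]]'
python3 bat.py
python3 - <<'E'
from h import *
c=camera('wrist'); b=c['pixels'][:240,180:500,::-1]; d=camera('side')['pixels'][110:230,250:410,::-1]
cv2.imwrite('pics/w8.png',np.hstack([cv2.resize(b,(400,300)),cv2.resize(d,(400,300))]))
E
```

```text
clock: 41.57
position: [0.6349, 0.2455, 0.2976]
ee_rot: [1.0, -0.022, 0.003, -0.002]
ft_force: [0.2, 1.6, 1.7]
grip_width: 0.004
grasp_force: 0.0
clock: 41.98
position: [0.543, 0.2485, 0.2916]
ee_rot: [1.0, -0.021, 0.001, 0.001]
ft_force: [-0.2, -0.8, 0.1]
grip_width: 0.001
grasp_force: 0.0
0.138 6 x 0.0063 0.0089 y -0.0112 -0.0035
0.144 11 x 0.0064 0.0092 y -0.0097 -0.0001
0.15 4 x 0.0087 0.0089 y -0.0076 -0.0036
0.156 13 x 0.006 0.0092 y -0.0114 0.0002
0.162 5 x 0.008 0.0089 y -0.0093 -0.0036
0.168 14 x 0.0056 0.0091 y -0.0116 -0.0
0.174 419 x -0.005 0.0088 y -0.0121 0.0011
tcp local [-0.0568 -0.004   0.2916]
cheeks [-0.0195 -0.0186  0.1125] [0.0256 0.0074 0.1224] [[-0.018  -0.0184  0.117 ]
 [ 0.0247  0.0072  0.1215]]
```

View pics/w8.png

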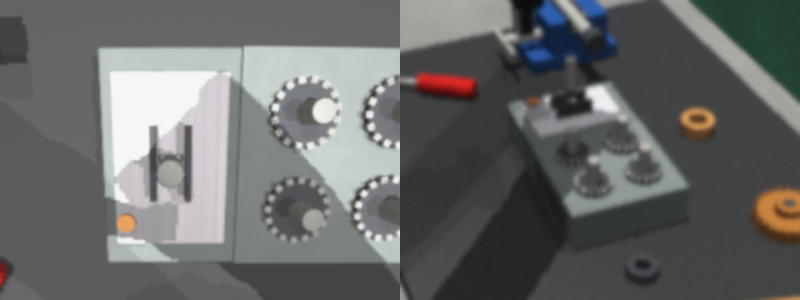

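The bat hangs unlocked near vertical: its end is at crop (170,172), and the end disc is at z of about 0.178. I'll push again from +x, higher on the handle, watching the force.

```bash
python3 -m creep '[[[35,0,0],0],[[70,0,0],0],[[95,0,0],0],[[95,0,30],0],[[95,0,60],0]]'
python3 -m creep '[[[0,0,0],0],[[0,0,0],0],[[0,0,0],0]]'
python3 -m creep '[[[-4,0,0],0],[[-8,0,0],0],[[-12,0,0],0],[[-15,0,0],0],[[-18,0,0],0]]'
python3 -m creep '[[[-2,0,0],0],[[-4,0,0],0],[[-4,0,0],0]]'; python3 bat.py
```

```text
clock: 42.55
position: [0.6418, 0.2438, 0.2299]
ee_rot: [1.0, -0.023, 0.001, -0.001]
ft_force: [-0.2, 0.7, -1.5]
grip_width: 0.001
grasp_force: 0.0
clock: 42.8
position: [0.6398, 0.2442, 0.2318]
ee_rot: [1.0, -0.022, 0.001, -0.0]
ft_force: [-0.3, 0.8, 0.9]
grip_width: 0.001
grasp_force: 0.0
clock: 43.22
position: [0.6209, 0.2447, 0.2308]
ee_rot: [1.0, -0.022, 0.0, 0.0]
ft_force: [0.9, -0.1, 0.3]
grip_width: 0.0
grasp_force: 0.0
clock: 43.47
position: [0.6177, 0.2447, 0.2307]
ee_rot: [1.0, -0.022, 0.001, -0.0]
ft_force: [3.4, 0.1, 1.1]
grip_width: 0.004
grasp_force: 1.5
0.162 76 x 0.0257 0.0308 y -0.0175 0.0009
0.168 301 x 0.0256 0.0312 y -0.019 0.0078
0.174 360 x 0.0255 0.031 y -0.0193 0.0079
0.18 417 x 0.0253 0.0309 y -0.0192 0.008
tcp local [ 0.0179 -0.0045  0.2307]
cheeks [ 0.0039 -0.0185  0.112 ] [0.0265 0.0075 0.1217] [[ 0.0048 -0.0182  0.1131]
 [ 0.0263  0.0073  0.121 ]]
```

```bash
python3 -m creep '[[[-2,0,0],0],[[-4,0,0],0],[[-4,0,0],0]]'
python3 -m creep '[[[-2,0,0],0],[[-4,0,0],0],[[-4,0,0],0]]'
python3 - <<'E'
from h import *
c=camera('scene'); s=c['pixels'][110:210,320:450,::-1]; d=camera('side')['pixels'][110:210,270:400,::-1]
cv2.imwrite('pics/w9.png',np.hstack([cv2.resize(s,(400,308)),cv2.resize(d,(400,308))]))
E
```

```text
clock: 43.77
position: [0.6132, 0.2451, 0.2304]
ee_rot: [1.0, -0.022, -0.0, -0.0]
ft_force: [-0.8, 0.1, -1.0]
grip_width: -0.003
grasp_force: 0.0
clock: 44.02
position: [0.6087, 0.2452, 0.2299]
ee_rot: [1.0, -0.021, -0.0, 0.0]
ft_force: [0.1, 0.0, 0.1]
grip_width: 0.002
grasp_force: 0.2
```

View pics/w9.png

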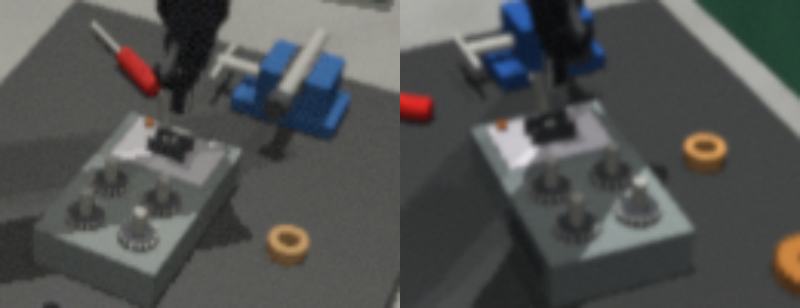

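The finger is at the handle's top and the bat moves with almost no force. I'll keep going.

```bash
python3 -m creep '[[[-2,0,0],0],[[-4,0,0],0],[[-6,0,0],0],[[-6,0,0],0]]'
python3 -m creep '[[[-2,0,0],0],[[-4,0,0],0],[[-6,0,0],0],[[-6,0,0],0]]'
python3 -m creep '[[[-2,0,0],0],[[-3,0,0],0],[[-3,0,0],0]]'
```

```text
clock: 44.45
position: [0.6028, 0.2456, 0.2302]
ee_rot: [1.0, -0.021, -0.0, 0.0]
ft_force: [-0.2, -0.2, -0.6]
grip_width: -0.003
grasp_force: 0.0
clock: 44.78
position: [0.5968, 0.2459, 0.2302]
ee_rot: [1.0, -0.021, -0.0, 0.0]
ft_force: [-0.3, 0.8, -1.2]
grip_width: 0.004
grasp_force: 0.0
clock: 45.03
position: [0.5942, 0.2459, 0.2302]
ee_rot: [1.0, -0.022, 0.0, 0.0]
ft_force: [0.4, -0.3, 0.2]
grip_width: -0.001
grasp_force: 0.0
```

```bash
python3 -m creep '[[[5,0,-20],0],[[5,0,-55],0],[[-25,0,-60],0],[[-52,0,-60],0],[[-52,0,-60],0]]'
python3 -m creep '[[[0,0,0],0],[[0,0,0],0],[[0,0,0],0],[[0,0,0],0]]'
python3 bat.py; for w in "0.627 0.097" "0.567 0.1 " "0.5685 0.161" "0.6297 0.1585"; do python3 near.py $w 0.138 scene|head -1; done
```

```text
clock: 45.45
position: [0.5383, 0.2503, 0.2913]
ee_rot: [1.0, -0.019, 0.0, 0.0]
ft_force: [0.5, 0.4, -0.1]
grip_width: 0.003
grasp_force: 0.0
clock: 45.78
position: [0.5431, 0.2477, 0.2899]
ee_rot: [1.0, -0.022, -0.0, -0.0]
ft_force: [-0.1, -0.8, 1.1]
grip_width: -0.004
grasp_force: 0.0
0.126 7 x -0.0094 -0.0047 y -0.0123 0.0011
0.132 64 x -0.0108 -0.0039 y -0.0122 0.001
0.138 79 x -0.0122 -0.0055 y -0.0121 0.0009
0.144 71 x -0.0166 -0.0081 y -0.0126 0.0007
0.15 104 x -0.0186 -0.0097 y -0.0125 0.0013
0.156 101 x -0.0205 -0.0126 y -0.0123 0.0011
0.162 252 x -0.0301 -0.0143 y -0.0122 0.001
0.168 155 x -0.0257 -0.0166 y -0.0114 0.0001
tcp local [-0.0568 -0.0048  0.2899]
cheeks [-0.0198 -0.0187  0.113 ] [0.0257 0.0074 0.1227] [[-0.0174 -0.0183  0.1148]
 [ 0.0242  0.007   0.1213]]
top 14 [0.6287 0.099 ] 0.0064 mean [0.6285 0.098  0.1375] d mm [  85.7 -150.  -152.4]
top 12 [0.5656 0.1006] 0.0082 mean [0.5664 0.1002 0.1374] d mm [  23.7 -147.8 -152.5]
top 12 [0.5673 0.1624] 0.0076 mean [0.5683 0.1608 0.1383] d mm [  25.6  -87.3 -151.7]
top 14 [0.6301 0.1603] 0.0073 mean [0.6294 0.1593 0.1372] d mm [  86.9  -88.8 -152.8]
```

The bat is locked off again and all pinions are still home. Next I'll turn the tool back to world axes and take pinion A to the rack.

```bash
python3 -m creep '[[[0,0,0],-0.043],[[0,0,0],-0.043]]' 0.5 60
python3 -m creep '[[[20,35,0],0],[[40,70,0],0],[[60,105,0],0],[[80,140,0],0],[[86,150,0],0]]'
python3 -m creep '[[[0,0,25],0],[[0,0,50],0],[[0,0,50],0],[[0,0,50],0],[[0,0,50],0]]'
python3 near.py 0.627 0.0975 0.138
```

```text
clock: 46.2
position: [0.5425, 0.2481, 0.2901]
ee_rot: [1.0, 0.001, -0.0, -0.0]
ft_force: [0.9, 0.1, 0.0]
grip_width: 0.272
grasp_force: 0.0
clock: 46.62
position: [0.6313, 0.0902, 0.2894]
ee_rot: [1.0, -0.005, 0.0, 0.002]
ft_force: [0.5, -1.1, -0.6]
grip_width: 0.501
grasp_force: 0.0
clock: 47.03
position: [0.6287, 0.0986, 0.2416]
ee_rot: [1.0, -0.0, 0.001, -0.0]
ft_force: [-0.5, -0.4, -0.3]
grip_width: 0.5
grasp_force: 0.0
top 393 [0.6292 0.0987] 0.0072 mean [0.6296 0.0986 0.1377] d mm [ 7.000e-01 -1.000e-01 -1.043e+02]
gear ((0.6286388635635376, 0.09839759021997452), 0.022575698792934418)
```

```bash
python3 -m creep '[[[0,0,20],0],[[0,0,40],0],[[0,0,50],0],[[0,0,50],0]]'
python3 -m creep '[[[0,0,0],0],[[0,0,0],0],[[0,0,0],0],[[0,0,0],0],[[0,0,0],0]]' 0 60
python3 -m creep '[[[0,0,-10],0],[[0,0,-30],0],[[0,0,-60],0],[[0,0,-95],0],[[0,0,-95],0]]'
python3 -m creep '[[[-13,34,0],0],[[-26,68,0],0],[[-39,102,0],0],[[-52,136,0],0],[[-65,170,0],0]]'
python3 -m creep '[[[-13,34,0],0],[[-26,68,0],0],[[-38,98,0],0],[[-38,98,0],0],[[-38,98,0],0]]'
python3 -m creep '[[[0,0,0],0],[[0,0,0],0],[[0,0,0],0],[[0,0,0],0]]'
python3 wells.py 0.086 0.535 0.68 -0.245 -0.108 w10.png; python3 held.py
```

```text
clock: 47.42
position: [0.6278, 0.0979, 0.189]
ee_rot: [1.0, -0.0, -0.001, 0.0]
ft_force: [-0.6, -0.8, 0.1]
grip_width: 0.501
grasp_force: 0.0
clock: 47.83
position: [0.629, 0.0985, 0.192]
ee_rot: [1.0, -0.0, 0.001, -0.0]
ft_force: [-1.1, -0.5, 6.8]
grip_width: 0.135
grasp_force: 58.6
clock: 48.25
position: [0.63, 0.0991, 0.2929]
ee_rot: [1.0, -0.0, 0.004, -0.001]
ft_force: [0.9, 1.2, -2.4]
grip_width: 0.131
grasp_force: 58.8
clock: 48.67
position: [0.5623, -0.0734, 0.2856]
ee_rot: [1.0, -0.0, 0.0, 0.0]
ft_force: [0.9, 0.1, -2.7]
grip_width: 0.132
grasp_force: 58.9
clock: 49.08
position: [0.5243, -0.1723, 0.2855]
ee_rot: [1.0, -0.002, -0.0, 0.0]
ft_force: [0.5, 1.0, -3.4]
grip_width: 0.13
grasp_force: 59.0
clock: 49.42
position: [0.5256, -0.1688, 0.2853]
ee_rot: [1.0, 0.001, 0.0, -0.0]
ft_force: [-0.5, 0.6, -3.2]
grip_width: 0.136
grasp_force: 59.0
[279. 178.] [ 0.5447 -0.1407] 0.0339 ell [ 0.5426 -0.1232] [0.0144 0.082 ]
[348. 145.] [ 0.5696 -0.1975] 0.0181 ell [ 0.57   -0.1974] [0.0344 0.0351]
[397. 155.] [ 0.5641 -0.2372] 0.0294 ell [ 0.5493 -0.2387] [0.0125 0.0705]
[280. 125.] [ 0.5864 -0.1388] 0.0183 ell [ 0.5863 -0.1386] [0.0351 0.0357]
[370.  72.] [ 0.6288 -0.2136] 0.0183 ell [ 0.6286 -0.2135] [0.035  0.0352]
[298.  50.] [ 0.645  -0.1551] 0.0183 ell [ 0.6452 -0.1551] [0.0345 0.0358]
[375.  10.] [ 0.6706 -0.2114] 0.0349 ell [ 0.6728 -0.2282] [0.0148 0.0817]
[244.  34.] [ 0.6534 -0.1162] 0.0277 ell [ 0.6679 -0.1143] [0.0126 0.0664]
z 0.08603675243064376
[ 0.52557724 -0.16903504  0.28522582] [ 9.99999772e-01  6.72099064e-04 -1.81732412e-06 -6.17475717e-05]
2443 [ 39  44  40  45  55  45 153 881 780  66  18  18  18  18  13  20  18  18
  16  24  24  24  35  31]
held gear centre rel TCP mm [-0.3 -1.2] rms 0.6776381789603876 n 31 ztop -0.085
[ 0.52557724 -0.16903504  0.28522582] [-0.25307024  0.7089165  -2.95413348]
```

Rack holes are at (348,145), (280,125), (370,72) and (298,50). First into the far one at (370,72).

```bash
python3 -m creep '[[[35,15,0],0],[[70,30,0],0],[[103.5,43.5,15],0],[[103.5,43.5,45],0],[[103.5,43.5,70],0]]'
python3 -m creep '[[[0,0,0],0],[[0,0,0],0],[[0,0,0],0]]'
python3 -m creep '[[[0,0,6],0],[[0,0,12],0],[[0,0,18],0],[[0,0,23],0],[[0,0,23],0]]'
python3 -m creep '[[[0,0,4],0],[[0,0,8],0],[[0,0,12],0],[[0,0,15],0],[[0,0,15],0]]'
```

```text
clock: 49.93
position: [0.6303, -0.2136, 0.213]
ee_rot: [1.0, -0.0, 0.0, -0.001]
ft_force: [-1.0, 0.3, -4.1]
grip_width: 0.132
grasp_force: 59.1
clock: 50.18
position: [0.6293, -0.2133, 0.2171]
ee_rot: [1.0, 0.0, 0.001, 0.0]
ft_force: [-0.7, 0.2, -2.8]
grip_width: 0.134
grasp_force: 59.0
clock: 50.6
position: [0.6282, -0.2135, 0.1909]
ee_rot: [1.0, -0.0, -0.001, -0.0]
ft_force: [0.3, -0.1, -3.3]
grip_width: 0.136
grasp_force: 59.0
clock: 51.02
position: [0.6288, -0.2134, 0.178]
ee_rot: [1.0, -0.0, -0.0, 0.0]
ft_force: [-5.2, 0.5, 5.1]
grip_width: 0.132
grasp_force: 60.1
```

```bash
python3 -m creep '[[[0,0,0.5],0],[[0,0,0.5],0],[[0,0,0.5],0],[[0,0,0.5],0]]' 0.5
python3 -m creep '[[[0,0,-35],0],[[0,0,-75],0],[[-20,0,-108],0],[-0,0,0]]' 2>&1 | tail -1
python3 -m creep '[[[0,0,-35],0],[[0,0,-75],0],[[0,0,-108],0],[[-35,0,-108],0],[[-60,0,-108],0]]'
python3 near.py 0.6286 -0.2136 0.124
python3 -m creep '[[[12,-37,0],0],[[24,-74,0],0],[[36,-111,0],0],[[48,-148,0],0],[[61,-185,0],0]]'
python3 -m creep '[[[0,-37,0],0],[[0,-74,0],0],[[0,-111,0],0],[[0,-148,0],0],[[0,-187,0],0]]'
python3 -m creep '[[[0,0,25],0],[[0,0,45],0],[[0,0,45],0],[[0,0,45],0],[[0,0,45],0]]'
python3 near.py 0.6297 0.159 0.138
```

```text
clock: 51.35
position: [0.629, -0.2134, 0.1768]
ee_rot: [1.0, -0.0, 0.0, 0.0]
ft_force: [0.4, 0.2, 0.2]
grip_width: 0.503
grasp_force: 0.0
invalid input at $[3]: expected 2 entries
clock: 51.77
position: [0.5693, -0.2129, 0.2872]
ee_rot: [1.0, 0.0, 0.002, 0.0]
ft_force: [-0.8, -1.0, -0.4]
grip_width: 0.5
grasp_force: 0.0
top 276 [ 0.6276 -0.2146] 0.0069 mean [ 0.6279 -0.2147  0.124 ] d mm [  62.8   -1.  -161.7]
gear ((0.6277799606323242, -0.21477395296096802), 0.02218138799071312)
clock: 52.23
position: [0.6301, -0.0269, 0.2849]
ee_rot: [1.0, -0.0, 0.0, 0.0]
ft_force: [0.7, -0.5, -0.5]
grip_width: 0.504
grasp_force: 0.0
clock: 52.65
position: [0.6298, 0.1598, 0.2847]
ee_rot: [1.0, -0.001, 0.0, 0.0]
ft_force: [0.7, -0.6, -0.6]
grip_width: 0.499
grasp_force: 0.0
clock: 53.07
position: [0.6304, 0.1582, 0.2409]
ee_rot: [1.0, -0.001, 0.001, -0.0]
ft_force: [0.9, -0.2, 0.8]
grip_width: 0.504
grasp_force: 0.0
top 397 [0.6301 0.1583] 0.0071 mean [0.6308 0.1584 0.1376] d mm [   0.2    0.2 -103.7]
gear ((0.6299387216567993, 0.15865112841129303), 0.022316724061965942)
```

```bash
python3 -m creep '[[[0,0,20],0],[[0,0,40],0],[[0,0,49],0],[[0,0,49],0]]'
python3 -m creep '[[[0,0,0],0],[[0,0,0],0],[[0,0,0],0],[[0,0,0],0],[[0,0,0],0]]' 0 60
python3 -m creep '[[[0,0,-10],0],[[0,0,-30],0],[[0,0,-60],0],[[0,0,-95],0],[[0,0,-95],0]]'
python3 -m creep '[[[2,37,0],0],[[4,74,0],0],[[6,111,0],0],[[8,148,0],0],[[9,185,0],0]]'
python3 -m creep '[[[2,37,0],0],[[4,74,0],0],[[6,111,0],0],[[6,128,0],0],[[6,128,0],0]]'
python3 -m creep '[[[0,0,0],0],[[0,0,0],0],[[0,0,0],0],[[0,0,0],0]]'
python3 held.py
```

```text
clock: 53.45
position: [0.6295, 0.1578, 0.1895]
ee_rot: [1.0, -0.0, -0.001, 0.0]
ft_force: [-1.0, -1.3, -0.4]
grip_width: 0.497
grasp_force: 0.0
clock: 53.87
position: [0.6305, 0.1589, 0.1924]
ee_rot: [1.0, -0.0, 0.001, -0.0]
ft_force: [-0.2, 0.1, 6.3]
grip_width: 0.138
grasp_force: 58.7
clock: 54.28
position: [0.6313, 0.1598, 0.2935]
ee_rot: [1.0, -0.0, 0.004, -0.001]
ft_force: [1.0, -0.1, -0.9]
grip_width: 0.136
grasp_force: 59.1
clock: 54.7
position: [0.6386, -0.0283, 0.2862]
ee_rot: [1.0, -0.0, 0.0, 0.0]
ft_force: [-0.0, 0.4, -2.9]
grip_width: 0.135
grasp_force: 59.1
clock: 55.12
position: [0.644, -0.1614, 0.2854]
ee_rot: [1.0, -0.004, -0.001, 0.001]
ft_force: [-0.1, 0.1, -3.3]
grip_width: 0.133
grasp_force: 59.1
clock: 55.45
position: [0.6449, -0.1528, 0.286]
ee_rot: [1.0, 0.001, 0.0, -0.0]
ft_force: [-0.2, -0.8, -2.8]
grip_width: 0.134
grasp_force: 59.1
2409 [  45   42   49   46   53   71  405 1062  308   23   19   19   19   16
   14   17   17   21   17   21   24   33   31   37]
held gear centre rel TCP mm [-0.7 -1.1] rms 0.67242997878531 n 31 ztop -0.085
[ 0.64491837 -0.15283751  0.28601208] [-0.1531954  -0.79527559 -2.77712666]
```

```bash
python3 -m creep '[[[0.7,0,20],0],[[0.7,0,50],0],[[0.7,0,70],0],[[0.7,0,70],0],[[0.7,0,70],0]]'
python3 -m creep '[[[0,0,0],0],[[0,0,0],0]]'
python3 -m creep '[[[0,0,6],0],[[0,0,12],0],[[0,0,18],0],[[0,0,23],0],[[0,0,23],0]]'
python3 -m creep '[[[0,0,4],0],[[0,0,8],0],[[0,0,12],0],[[0,0,14],0],[[0,0,14],0]]'
```

```text
clock: 55.92
position: [0.6452, -0.1539, 0.2154]
ee_rot: [1.0, 0.0, -0.001, -0.0]
ft_force: [-0.2, -0.5, -1.8]
grip_width: 0.13
grasp_force: 59.1
clock: 56.08
position: [0.6464, -0.1542, 0.2179]
ee_rot: [1.0, 0.0, 0.001, 0.0]
ft_force: [0.6, 0.6, -2.1]
grip_width: 0.134
grasp_force: 59.1
clock: 56.5
position: [0.6452, -0.1544, 0.1913]
ee_rot: [1.0, -0.0, -0.001, -0.0]
ft_force: [1.2, -0.2, -3.1]
grip_width: 0.132
grasp_force: 59.1
clock: 56.92
position: [0.6456, -0.1544, 0.1786]
ee_rot: [1.0, -0.0, 0.0, -0.0]
ft_force: [1.2, -0.0, -1.9]
grip_width: 0.138
grasp_force: 59.1
```

```bash
python3 -m creep '[[[0,0,1],0],[[0,0,1],0],[[0,0,1],0]]'
python3 -m creep '[[[0,0,0],0],[[0,0,0],0],[[0,0,0],0],[[0,0,0],0]]' 0.5
python3 -m creep '[[[0,0,-35],0],[[0,0,-75],0],[[0,0,-108],0],[[-35,0,-108],0],[[-60,0,-108],0]]'
python3 near.py 0.645 -0.155 0.124
python3 -m creep '[[[-4,-37,0],0],[[-8,-74,0],0],[[-12,-111,0],0],[[-16,-148,0],0],[[-18,-185,0],0]]'
python3 -m creep '[[[0,-37,0],0],[[0,-71,0],0],[[0,-71,20],0],[[0,-71,45],0],[[0,-71,45],0]]'
python3 -m creep '[[[0,0,0],0],[[0,0,0],0],[[0,0,0],0]]'
python3 near.py 0.567 0.101 0.138
```

```text
clock: 57.17
position: [0.6457, -0.1543, 0.1785]
ee_rot: [1.0, -0.0, 0.0, 0.0]
ft_force: [-2.8, 1.4, 5.5]
grip_width: 0.134
grasp_force: 60.0
clock: 57.5
position: [0.6455, -0.1546, 0.1776]
ee_rot: [1.0, -0.0, -0.0, 0.0]
ft_force: [-0.2, -0.6, -0.0]
grip_width: 0.502
grasp_force: 0.0
clock: 57.92
position: [0.5859, -0.1538, 0.288]
ee_rot: [1.0, 0.0, 0.002, 0.0]
ft_force: [-0.3, 0.6, -0.1]
grip_width: 0.499
grasp_force: 0.0
top 274 [ 0.6441 -0.1555] 0.007 mean [ 0.6444 -0.1556  0.124 ] d mm [  62.6   -1.3 -162.5]
gear ((0.6441953182220459, -0.1556321084499359), 0.02228160947561264)
clock: 58.38
position: [0.5669, 0.0321, 0.2858]
ee_rot: [1.0, -0.0, 0.0, 0.0]
ft_force: [0.6, -0.6, 0.0]
grip_width: 0.505
grasp_force: 0.0
clock: 58.8
position: [0.5658, 0.1014, 0.2366]
ee_rot: [1.0, 0.001, -0.003, 0.001]
ft_force: [-0.6, -2.4, -0.3]
grip_width: 0.5
grasp_force: 0.0
clock: 59.05
position: [0.5682, 0.1013, 0.2422]
ee_rot: [1.0, -0.001, 0.001, -0.0]
ft_force: [0.3, 0.0, -0.1]
grip_width: 0.499
grasp_force: 0.0
top 390 [0.5675 0.1006] 0.007 mean [0.5681 0.1007 0.1376] d mm [-1.000e-01 -6.000e-01 -1.045e+02]
gear ((0.5669722557067871, 0.10044292360544205), 0.022471297532320023)
```

```bash
python3 -m creep '[[[0,0,20],0],[[0,0,40],0],[[0,0,49],0],[[0,0,49],0]]'
python3 -m creep '[[[0,0,0],0],[[0,0,0],0],[[0,0,0],0],[[0,0,0],0],[[0,0,0],0]]' 0 60
python3 -m creep '[[[0,0,-10],0],[[0,0,-30],0],[[0,0,-60],0],[[0,0,-95],0],[[0,0,-95],0]]'
python3 -m creep '[[[0,37,0],0],[[1,74,0],0],[[1,111,0],0],[[2,148,0],0],[[2,185,0],0]]'
python3 -m creep '[[[0,37,0],0],[[1,74,0],0],[[1,105,0],0],[[1,113,0],0],[[1,113,0],0]]'
python3 -m creep '[[[0,0,0],0],[[0,0,0],0],[[0,0,0],0],[[0,0,0],0],[[0,0,0],0]]'
python3 held.py
```

```text
clock: 59.43
position: [0.5669, 0.101, 0.1904]
ee_rot: [1.0, -0.0, -0.001, 0.0]
ft_force: [-0.2, -0.9, -0.4]
grip_width: 0.504
grasp_force: 0.0
clock: 59.85
position: [0.5682, 0.1019, 0.1932]
ee_rot: [1.0, -0.0, 0.001, -0.0]
ft_force: [-1.8, 0.3, 7.0]
grip_width: 0.139
grasp_force: 58.6
clock: 60.27
position: [0.5693, 0.1029, 0.294]
ee_rot: [1.0, 0.0, 0.004, -0.001]
ft_force: [0.8, 0.5, -1.7]
grip_width: 0.137
grasp_force: 58.6
clock: 60.68
position: [0.5693, -0.0852, 0.2875]
ee_rot: [1.0, -0.0, 0.0, 0.0]
ft_force: [0.6, -0.6, -2.7]
grip_width: 0.133
grasp_force: 58.7
clock: 61.1
position: [0.5698, -0.2003, 0.2867]
ee_rot: [1.0, -0.003, -0.0, 0.0]
ft_force: [-0.3, 0.3, -2.1]
grip_width: 0.132
grasp_force: 58.7
clock: 61.52
position: [0.5707, -0.1954, 0.2869]
ee_rot: [1.0, 0.001, 0.0, 0.0]
ft_force: [0.8, 0.3, -1.7]
grip_width: 0.134
grasp_force: 58.7
2378 [  56   40   51   47   71  288 1001  465   26   14   21   17   20   17
   15   19   18   21   18   17   23   23   31   59]
held gear centre rel TCP mm [-1.2 -1.4] rms 0.769217447573962 n 31 ztop -0.086
[ 0.5706604  -0.19544798  0.28691824] [ 0.81319985  0.26957084 -1.70856476]
```

```bash
python3 -m creep '[[[0.3,0,20],0],[[0.3,0,50],0],[[0.3,0,70],0],[[0.3,0,70],0],[[0.3,0,70],0]]'
python3 -m creep '[[[0,0,0],0],[[0,0,0],0]]'
python3 -m creep '[[[0,0,6],0],[[0,0,12],0],[[0,0,18],0],[[0,0,23],0],[[0,0,23],0]]'
python3 -m creep '[[[0,0,4],0],[[0,0,8],0],[[0,0,12],0],[[0,0,15],0],[[0,0,15],0]]'
```

```text
clock: 61.98
position: [0.5705, -0.1962, 0.2164]
ee_rot: [1.0, 0.0, -0.001, -0.0]
ft_force: [0.9, -0.0, -1.8]
grip_width: 0.133
grasp_force: 58.7
clock: 62.15
position: [0.5717, -0.1964, 0.2186]
ee_rot: [1.0, -0.0, 0.001, 0.0]
ft_force: [-0.6, -1.1, -1.9]
grip_width: 0.135
grasp_force: 58.7
clock: 62.57
position: [0.5702, -0.1964, 0.1922]
ee_rot: [1.0, -0.0, -0.001, -0.0]
ft_force: [0.1, -0.2, -2.7]
grip_width: 0.131
grasp_force: 58.7
clock: 62.98
position: [0.5708, -0.1964, 0.1793]
ee_rot: [1.0, -0.0, -0.0, 0.0]
ft_force: [-3.7, 1.0, 5.7]
grip_width: 0.137
grasp_force: 59.7
```

```bash
python3 -m creep '[[[0,0,0],0],[[0,0,0],0],[[0,0,0],0],[[0,0,0],0]]' 0.5
python3 -m creep '[[[0,0,-35],0],[[0,0,-75],0],[[0,0,-108],0],[[-35,0,-108],0],[[-50,0,-108],0]]'
python3 near.py 0.57 -0.1975 0.124
python3 -m creep '[[[9,-37,0],0],[[18,-74,0],0],[[27,-111,0],0],[[36,-148,0],0],[[45,-180,0],0]]'
python3 -m creep '[[[1,-37,0],0],[[2,-74,0],0],[[3,-111,0],0],[[4,-148,0],0],[[4,-178,0],0]]'
python3 -m creep '[[[0,0,20],0],[[0,0,45],0],[[0,0,45],0],[[0,0,45],0],[[0,0,45],0]]'
python3 near.py 0.5685 0.161 0.138
```

```text
clock: 63.32
position: [0.5709, -0.1965, 0.1787]
ee_rot: [1.0, -0.0, 0.0, 0.0]
ft_force: [-0.5, -0.3, 0.6]
grip_width: 0.496
grasp_force: 0.0
clock: 63.73
position: [0.5204, -0.1962, 0.2888]
ee_rot: [1.0, 0.0, 0.002, 0.001]
ft_force: [-0.9, -0.8, -0.5]
grip_width: 0.501
grasp_force: 0.0
top 249 [ 0.5686 -0.1977] 0.0069 mean [ 0.5696 -0.1977  0.124 ] d mm [  51.4   -1.  -163.8]
gear ((0.5691114664077759, -0.19779227674007416), 0.022048229351639748)
clock: 64.2
position: [0.5659, -0.0138, 0.287]
ee_rot: [1.0, 0.0, 0.0, -0.0]
ft_force: [1.4, -0.1, -0.8]
grip_width: 0.498
grasp_force: 0.0
clock: 64.62
position: [0.5694, 0.1646, 0.2868]
ee_rot: [1.0, 0.001, 0.0, -0.0]
ft_force: [0.4, 0.5, 0.8]
grip_width: 0.5
grasp_force: 0.0
clock: 65.03
position: [0.5703, 0.1614, 0.2428]
ee_rot: [1.0, -0.0, 0.0, -0.0]
ft_force: [0.5, 0.4, 0.6]
grip_width: 0.499
grasp_force: 0.0
top 385 [0.5688 0.161 ] 0.0071 mean [0.5695 0.161  0.1376] d mm [  -1.    -0.4 -105.6]
gear ((0.5685842037200928, 0.1609647423028946), 0.022548163309693336)
```

```bash
python3 -m creep '[[[-0.5,0,20],0],[[-0.5,0,40],0],[[-0.5,0,50],0],[[-0.5,0,50],0]]'
python3 -m creep '[[[0,0,0],0],[[0,0,0],0],[[0,0,0],0],[[0,0,0],0],[[0,0,0],0]]' 0 60
python3 -m creep '[[[0,0,-10],0],[[0,0,-30],0],[[0,0,-60],0],[[0,0,-95],0],[[0,0,-95],0]]'
python3 -m creep '[[[2,37,0],0],[[4,74,0],0],[[6,111,0],0],[[8,148,0],0],[[10,185,0],0]]'
python3 -m creep '[[[2,37,0],0],[[4,74,0],0],[[7,105,0],0],[[7,114,0],0],[[7,114,0],0]]'
python3 -m creep '[[[0,0,0],0],[[0,0,0],0],[[0,0,0],0],[[0,0,0],0],[[0,0,0],0]]'
python3 held.py
```

```text
clock: 65.42
position: [0.569, 0.1608, 0.1905]
ee_rot: [1.0, -0.0, -0.001, 0.0]
ft_force: [-0.6, 1.7, 0.2]
grip_width: 0.496
grasp_force: 0.0
clock: 65.83
position: [0.57, 0.162, 0.1933]
ee_rot: [1.0, -0.0, 0.001, -0.0]
ft_force: [-0.5, 0.4, 7.3]
grip_width: 0.134
grasp_force: 58.6
clock: 66.25
position: [0.5709, 0.163, 0.2939]
ee_rot: [1.0, 0.0, 0.004, -0.001]
ft_force: [0.0, 1.3, -2.6]
grip_width: 0.136
grasp_force: 59.1
clock: 66.67
position: [0.5789, -0.0253, 0.287]
ee_rot: [1.0, -0.0, -0.0, 0.0]
ft_force: [0.3, 0.1, -2.3]
grip_width: 0.135
grasp_force: 59.1
clock: 67.08
position: [0.5858, -0.1417, 0.2863]
ee_rot: [1.0, -0.003, -0.001, 0.0]
ft_force: [-0.4, 0.5, -2.5]
grip_width: 0.13
grasp_force: 59.1
clock: 67.5
position: [0.5864, -0.1364, 0.2868]
ee_rot: [1.0, 0.001, 0.0, 0.0]
ft_force: [0.4, 0.5, -2.4]
grip_width: 0.133
grasp_force: 59.1
2327 [  43   49   50   45   59  317 1019  402   22   13   19   21   15   14
   16   25   19   13   27   19   17   23   28   52]
held gear centre rel TCP mm [-1.6 -1.1] rms 0.6422879852342337 n 31 ztop -0.086
[ 0.58638482 -0.13644841  0.28684258] [ 0.38616373  0.5456613  -2.37279088]
```

```bash
python3 -m creep '[[[1,0.5,20],0],[[1,0.5,50],0],[[1,0.5,70],0],[[1,0.5,70],0],[[1,0.5,70],0]]'
python3 -m creep '[[[0,0,0],0],[[0,0,0],0]]'
python3 -m creep '[[[0,0,6],0],[[0,0,12],0],[[0,0,18],0],[[0,0,23],0],[[0,0,23],0]]'
python3 -m creep '[[[0,0,4],0],[[0,0,8],0],[[0,0,12],0],[[0,0,15],0],[[0,0,15],0]]'
```

```text
clock: 67.97
position: [0.587, -0.1377, 0.2164]
ee_rot: [1.0, 0.0, -0.001, -0.0]
ft_force: [0.6, -0.8, -2.1]
grip_width: 0.134
grasp_force: 59.1
clock: 68.13
position: [0.5882, -0.1378, 0.2186]
ee_rot: [1.0, -0.0, 0.001, 0.0]
ft_force: [0.1, -0.3, -2.8]
grip_width: 0.135
grasp_force: 59.1
clock: 68.55
position: [0.5869, -0.1378, 0.1923]
ee_rot: [1.0, -0.0, -0.001, -0.0]
ft_force: [-0.0, 0.4, -3.5]
grip_width: 0.136
grasp_force: 59.0
clock: 68.97
position: [0.5874, -0.1378, 0.1793]
ee_rot: [1.0, -0.0, -0.0, 0.0]
ft_force: [-3.9, 1.3, 5.6]
grip_width: 0.131
grasp_force: 60.0
```

Now release, retract, and check everything before handing in.

```bash
python3 -m creep '[[[0,0,0],0],[[0,0,0],0],[[0,0,0],0],[[0,0,0],0]]' 0.5
python3 -m creep '[[[0,0,-35],0],[[0,0,-75],0],[[0,0,-108],0],[[-35,0,-108],0],[[-65,0,-108],0]]'
python3 -m creep '[[[0,0,0],0],[[0,0,0],0],[[0,0,0],0],[[0,0,0],0]]'
for w in "0.6286 -0.2136" "0.6451 -0.1551" "0.57 -0.1974" "0.5863 -0.1387"; do python3 near.py $w 0.124|head -1; done
python3 - <<'E'
from h import *
c=camera('side'); P=cloud(c); m=(P[:,:,2]>.123)&(abs(P[:,:,0]-.60)<.065)&(abs(P[:,:,1]-.25)<.025); q=P[m]; print('bat',q.min(0),q.max(0))
cv2.imwrite('pics/fin.png',cv2.resize(c['pixels'][90:330,220:540,::-1],(800,600)))
E
```

```text
clock: 69.3
position: [0.5874, -0.1379, 0.1788]
ee_rot: [1.0, -0.0, 0.0, 0.0]
ft_force: [0.5, -0.5, 0.7]
grip_width: 0.502
grasp_force: 0.0
clock: 69.72
position: [0.5231, -0.1372, 0.2887]
ee_rot: [1.0, 0.0, 0.002, -0.0]
ft_force: [-0.8, -0.4, -0.2]
grip_width: 0.5
grasp_force: 0.0
clock: 70.05
position: [0.523, -0.1379, 0.2868]
ee_rot: [1.0, 0.0, 0.0, -0.0]
ft_force: [0.1, -0.6, 0.2]
grip_width: 0.5
grasp_force: 0.0
top 338 [ 0.6283 -0.2138] 0.0073 mean [ 0.628  -0.2136  0.1238] d mm [ 105.   -75.9 -162.8]
top 352 [ 0.6439 -0.1553] 0.0069 mean [ 0.6441 -0.1549  0.1238] d mm [ 121.1  -17.2 -162.7]
top 279 [ 0.569 -0.197] 0.007 mean [ 0.5693 -0.1966  0.124 ] d mm [  46.4  -58.9 -162.5]
top 289 [ 0.5852 -0.1392] 0.0071 mean [ 0.5852 -0.1391  0.1239] d mm [  62.4   -1.4 -162.6]
bat [0.56720689 0.234578   0.1257214 ] [0.59251879 0.25264829 0.16678469]
```

View pics/fin.png

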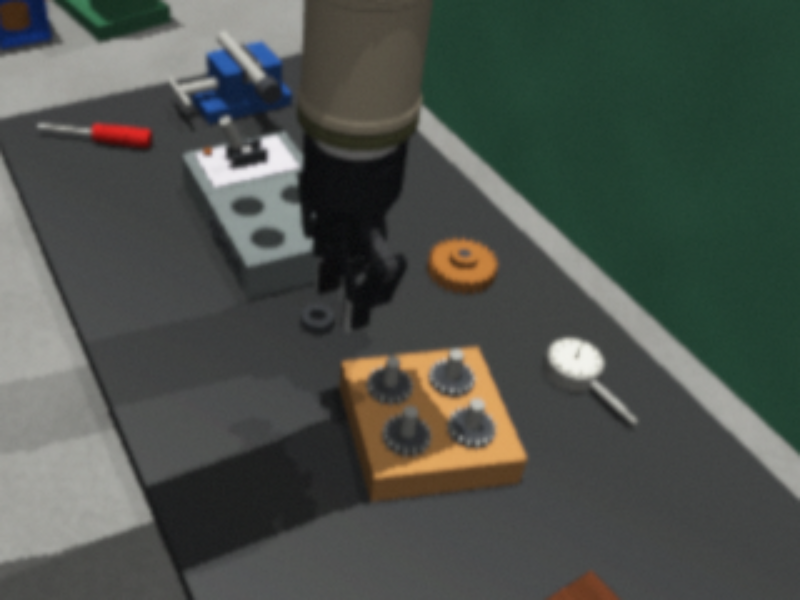

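All four pinions stand home in the rack at (390,380), (453,372), (408,430) and (473,422). The bat at (230,130) is leaning off, and the bystanders are unmoved. Handing in.

```bash
python3 -c "from workcell import manip; print(manip.hand_in())"
```

```text
the job is handed in; nothing more can be done
None
```

All four pinions were demagnetised (bat locked on for over 3 s, then locked back off) and now stand home in the rack, the other things look unmoved, and the job is handed in. The one risk is that, pushing the bat back, the shut fingers pressed it with up to about 55 N: over the 40 N limit if fingers count as gripper body, and no verdict came back.

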